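Clamp a hardwood strip in a cam clamp until its index pin drops in

ROBOT

A 6-joint arm with a two-finger parallel gripper is mounted at the origin on a cart in front of the work surface, level with it; the furniture and walls round the work are solid. World frame = base frame: x ahead of the robot, y to its left, z up, the work surface at z = 0. Lengths are in m, angles in rad, forces in N, time in s.
With the tool pointing down it reaches from about 0.3 to 0.775 m from the base axis. Payload 14.6 kg.
Tool frame: the origin (TCP) lies at the very end of the fingers, on their centre line; the grasp point (between the pads) lies 19 mm behind it; y points along the fingers, x is the direction in which the jaws open and shut, and the axes are right-handed (so a half turn about y gives the same grasp; the last joint's range is limited). The gripper opens to 94 mm and grips with 3 to 60 N. Pads are 16 mm wide; open, the fingers measure 119 mm over their backs; the gripper's body (75 mm by 177 mm) begins 78 mm behind the grasp point.
Start: joints at [1.256, 0.3, 1.521, -0, 1.321, -0.067], TCP at [0.135, 0.533, 0.205] pointing down, gripper open.
Joint ranges: [-3.03, 3.03], [-0.79, 2.21], [0.23, 2.52], [-1.04, 4.18], [0, 3.07], [-2.55, 2.55]. Speed limits (rad/s): [2.22, 2.22, 2.57, 3.14, 3.14, 3.14].

INTERFACE

Orientations are given as [roll, pitch, yaw] about the fixed x, y, z axes, in that order (R = Rz(yaw) Ry(pitch) Rx(roll)).
In Python, from station import get_obs, cams, hand_in gives the robot as it stands. The module is installed in compiled form; this text tells all that it offers.
- The arm moves only by the tool step_arm, never from a script. Its argument "plan" is a list of rows, each an object with "grip": the closure, from -1 (fully open) to 1 (shut), so that 0 is half open; "slide": the shift along the tool's x, y, z in m, a list of three; "spin": the turn about the tool's y in degrees. A call has 1 to 20 rows; each row shifts and turns the commanded pose from where the row before left it, along the tool's axes as they then stand; what a row does not reach is not made up. A row lasts 1/12 s, in which the tool goes at most 41.7 mm and 7.16 degrees, less where a joint would pass 70% of its speed; a pose out of reach is approached as far as the arm can. A call is refused whole if a number of a shift passes 0.0417 or a number of a turn 7.16, either way. A call with a gripper value outside its range is refused whole. The fingers move at their own pace and stop on an object; "force" is the grip in N (left out, the last holds). Time passes only in rows, so rows that do not move let the fingers close. It gives the time, the measured TCP pose, the force and the opening at its end, in the units of the state.
- get_obs(): the state, without advancing time (a new reading comes with each control period).
- cams.camera(name): name is "side" or "top" or "wrist"; returns the picture (400x640x3 uint8, blue, green, red); there is no depth.
- cams.calibration(name): a dict with "K" (3x3 intrinsics, pixels), "T" (4x4, takes a point from camera to world coordinates). Camera axes: x right, y up, looking along -z (the intrinsics and any distortion apply to the point x, -y, -z); pixel columns grow to the right and rows downward; lengths in m; the calibration is good to about 2 mm. A picture is of the moment at which its call begins: read the wrist's pose just before it. calibration takes no time and is no camera call; for the wrist camera it gives the pose at the moment of the call.
- hand_in(): hands the job in, once; it reports no verdict.
The state is a dict: "time_s": time; "qpos": joint angles; "joint_vel": joint speeds; "tau": joint torques, N m; "ee_pos": TCP position; "eef_rot": TCP orientation; "force": force on the tool from outside, world axes, zero at the start; "moment": the same for the moment, N m; "grip_width": finger opening in m.
Only numpy, scipy, OpenCV 4.12 (cv2) and the standard library are available. Lean on these libraries where they do the work, as an engineer would, in place of code of your own. Each camera call takes 0.05 s, during which the arm holds its last target.

TASK

Lay the dark wood strip flat in the cam clamp, between the fence and the jaw with its far end up against the end stop, and let go of it. Then turn the clamp's blue knob clockwise until the spring-loaded brass pin drops into the notch of the cam and locks it with the strip clamped; stop there, never forcing the knob on against the seated pin, and leave the other things on the bench where they are.

Things in the scene. Friction and masses are not known exactly. Their poses are not given: they have to be found in the camera images.
- clamp: Cam clamp screwed to the bench: plywood plate 156 mm (x) by 213 mm (y), 12 mm thick. Origin on the bench top under the plate, which spans x -78..78, y -88..125 mm; z up, +x away from the robot (yaw within 0.25 rad). The strip lies on the plate along x and sticks out toward the robot (x below 8 mm), where fingers have room on both sides. Cam axis at x = 10, y = 45 mm.
- fence (a point): Middle of the face of the aluminium fence, which looks to the clamp's +y: at x 39, y -69 mm in the clamp's frame (the face spans x 8..70 mm, 18 mm high above the plate). Axes as the clamp's.
- end_stop (a point): Middle of the face of the end stop, which looks to the clamp's -x: at x 66, y -53.5 mm in the clamp's frame (31 mm wide, 16 mm high above the plate). Axes as the clamp's.
- strip_seat (a point): Where the centre of the strip is when it lies on the plate against fence and end stop: x -4, y -54, z 22 mm in the clamp's frame; axes as the clamp's.
- jaw_face: The sprung cork-faced jaw that presses the strip against the fence (0.6 N/mm, 3 N preload). Axes and origin are the clamp's, shifted with the jaw: its face spans x 12..58 mm, 20 mm high above the plate, at y = -31 mm of this frame. With the cam at 0 it leaves 38 mm to the fence; it advances to -y by 10 mm per rad of cam. The strip is 30 mm wide.
- strip: The strip to be clamped, a dark hardwood off-cut 140 x 30 x 20 mm, about 50 g. Origin at the centre of its underside; its own y axis is 5 degrees off its length, so take the direction from strip_center.
- strip_center (a point): Centre of the strip, 10 mm above its underside; x along its length (140 mm), y across (30 mm), z up. Either end may point to the end stop.
- knob_grip (a point): Middle of the knob's blue bar, on the cam axis, 57.5 mm above the bench. The bar is 50 mm long (along this point's x), 14 mm thick (y), 23 mm high (46 to 69 mm above the bench). The steel cam under it (radius up to 36 mm) and everything else of the clamp end below 36 mm above the bench. It turns with the knob.
- cam (a joint): Angle of the steel cam disc (rad), growing clockwise seen from above; at 0 the bar lies along the clamp's x. Starts at 0 to 0.25. The notch meets the pin somewhere between 0.85 and 1.55, depending on where the index block was set on its arc, which is not told. Friction holds the cam where it is left; turning it takes about 0.1 to 0.25 N m.
- knob (a joint): Twist of the blue knob ahead of the cam (rad, clockwise positive): the knob drives the cam through a torsion spring of 4.5 N m/rad. Normal turning stays under 0.07; once the pin sits in the notch the cam is blocked and the twist grows with each further turn; beyond 0.12 (0.54 N m) the clamp is being forced.
- index_pin (a joint): Advance of the brass index pin toward the cam axis (m), pushed by a spring of about 5 N: 0.001 to 0.003 while it rides on the cam's rising rim, 0.007 when it has dropped into the notch. The pin, with a red outer end, slides in an aluminium block on the clamp's +y side, 25 mm above the bench.
- bench_dog: Bystander: light brass-coloured bench dog standing upright, 24 mm across, 70 mm high; origin at its underside.
- tape: Bystander: yellow tape measure, 72 x 79 x 64 mm; origin at its underside.
- sander: Bystander: cork sanding block, 86 x 123 x 37 mm; origin at its underside.

How it is judged:
By the outcome, as a careful person would: the job done as asked, in the order asked, and still so for the second after the job is handed in, with the robot touching nothing.
It also fails if it takes over 70 s, if anything falls off the work surface, if the arm or the gripper's body presses on something with over 40 N, if the wrist force passes 120 N, or if a joint passes its speed limit or range.

## Working session

There is one attempt and no reset: what is moved stays moved. The work goes in short steps, Python scripts to look and compute and a tool call to move; the robot and the scene stay as the last step left them, time stands still between calls to the robot, and variables do not carry over. Pictures are saved under pics/ and viewed, and the job is handed in when it is done.

Besides the shell and the picture viewer there is one more tool, called after "Call:" by a JSON object that holds its "name" and its "arguments", one argument or row to a line. step_arm: Moves the arm, as the interface text tells. Its arguments: {"type":"object","properties":{"plan":{"type":"array","items":{"type":"object","properties":{"grip":{"type":"number"},"slide":{"type":"array","items":{"type":"number"}},"spin":{"type":"number"}}}},"force":{"type":"number"}},"required":["plan"]}

```bash
mkdir -p pics; python3 - <<'E'
from station import get_obs,cams
import cv2,numpy as np
o=get_obs();print({k:np.round(v,3).tolist() for k,v in o.items()})
for n in ['side','top','wrist']:
    c=cams.calibration(n);print(n,c.keys(),np.round(c['K'],1).tolist(),np.round(c['T'],3).tolist())
    cv2.imwrite(f'pics/{n}0.png',cams.camera(n))
E
```

```text
{'time_s': 0.0, 'qpos': [1.256, 0.3, 1.522, -0.0, 1.321, -0.067], 'joint_vel': [0.0, -0.0, 0.001, -0.0, -0.002, -0.0], 'tau': [-0.0, -53.181, -35.273, 0.071, 0.024, -0.0], 'ee_pos': [0.135, 0.533, 0.205], 'eef_rot': [-1.571, 0.001, 1.323], 'force': [-0.706, 0.077, 0.541], 'moment': [0.033, -0.046, 0.014], 'grip_width': 0.094}
side dict_keys(['K', 'T']) [[412.2, 0.0, 321.6], [0.0, 412.2, 199.1], [0.0, 0.0, 1.0]] [[-0.98, 0.124, -0.156, 0.364], [-0.199, -0.636, 0.746, 0.681], [-0.006, 0.762, 0.648, 0.734], [0.0, 0.0, 0.0, 1.0]]
top dict_keys(['K', 'T']) [[440.7, 0.0, 317.0], [0.0, 440.7, 201.4], [0.0, 0.0, 1.0]] [[-0.006, 0.993, -0.117, 0.367], [-1.0, -0.007, -0.009, -0.069], [-0.01, 0.116, 0.993, 1.335], [0.0, 0.0, 0.0, 1.0]]
wrist dict_keys(['K', 'T']) [[295.1, 0.0, 315.5], [0.0, 295.1, 197.5], [0.0, 0.0, 1.0]] [[0.246, -0.937, -0.249, 0.063], [0.969, 0.237, 0.064, 0.552], [-0.001, -0.257, 0.966, 0.384], [0.0, 0.0, 0.0, 1.0]]
```

View pics/side0.png

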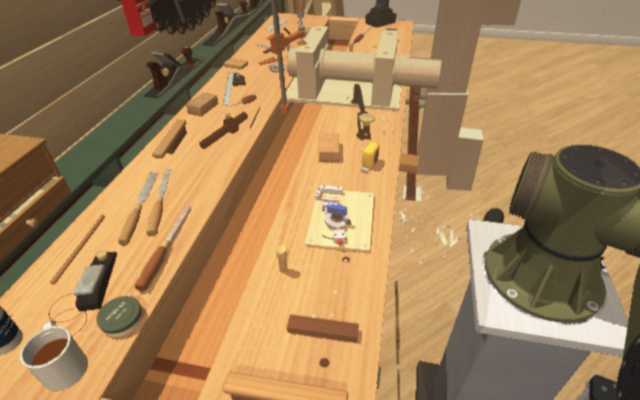

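View pics/top0.png

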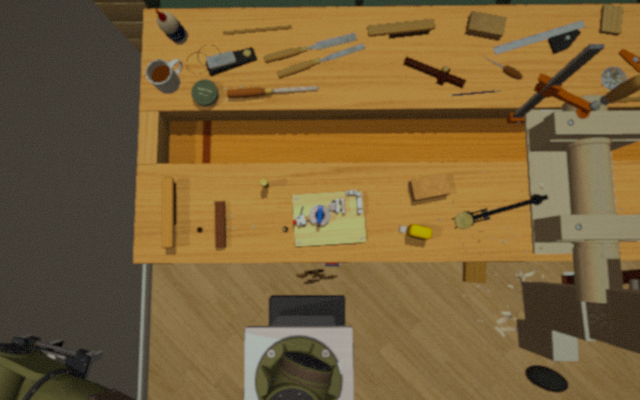

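View pics/wrist0.png

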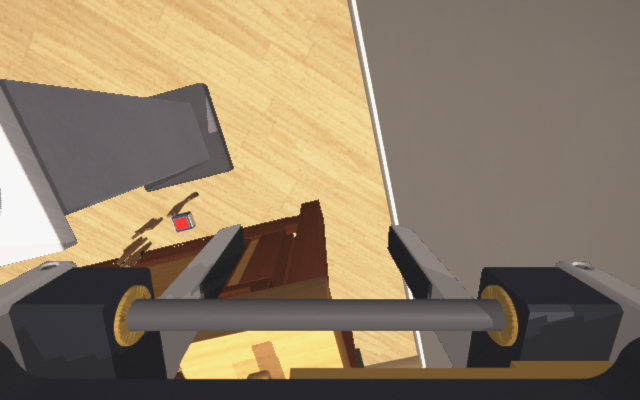

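The side view shows the strip near (323,327), the clamp at (340,220), the dog at (283,260), the tape at (370,155) and the sander at (330,147). In the top view the strip is near (220,225) and the plate near (330,218). Next I'll zoom in.

```bash
cat > h.py <<'E'
import numpy as np,cv2
from station import get_obs,cams
def ray(c,u,v):
    K,T=c['K'],c['T'];d=np.array([(u-K[0,2])/K[0,0],-(v-K[1,2])/K[1,1],-1.])
    return T[:3,3],T[:3,:3]@d
def onz(c,u,v,z):
    o,d=ray(c,u,v);return o+d*(z-o[2])/d[2]
def proj(c,p):
    K,T=c['K'],c['T'];q=T[:3,:3].T@(np.asarray(p,float)-T[:3,3]);q=q*[1,-1,-1]
    return (K@(q/q[2]))[:2]
def strip(im,c,z,box=None):
    h=cv2.cvtColor(im,cv2.COLOR_BGR2HSV)
E
python3 - <<'E'
import cv2
t=cv2.imread('pics/top0.png');s=cv2.imread('pics/side0.png')
cv2.imwrite('pics/topz.png',cv2.resize(t[165:265,195:375],None,fx=4.4,fy=4.4,interpolation=cv2.INTER_CUBIC))
cv2.imwrite('pics/sidez.png',cv2.resize(s[170:350,270:400],None,fx=3.3,fy=3.3,interpolation=cv2.INTER_CUBIC))
from h import *
for n,pts in [('top',[(220,225),(330,218),(294,194),(363,191),(366,243),(295,247)]),('side',[(323,327)])]:
    c=cams.calibration(n)
    for p in pts: print(n,p,onz(c,*p,0.012).round(3))
E
```

```text
top (220, 225) [0.452 0.236 0.012]
top (330, 218) [ 0.471 -0.096  0.012]
top (294, 194) [0.545 0.013 0.012]
top (363, 191) [ 0.552 -0.196  0.012]
top (366, 243) [ 0.396 -0.202  0.012]
top (295, 247) [0.385 0.01  0.012]
side (323, 327) [0.457 0.233 0.012]
```

View pics/topz.png

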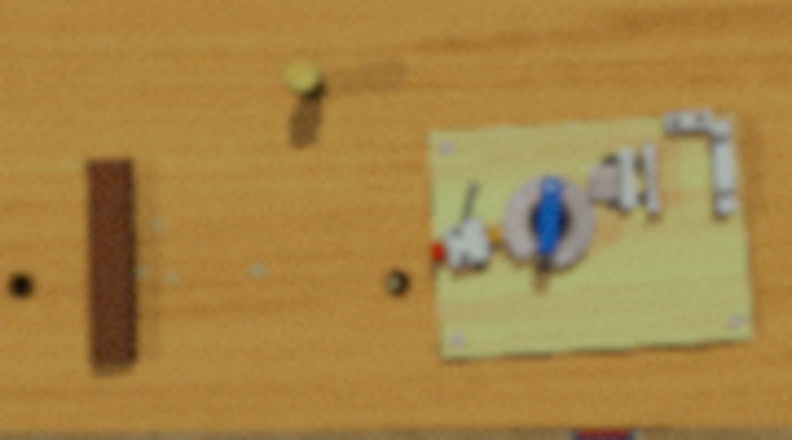

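View pics/sidez.png

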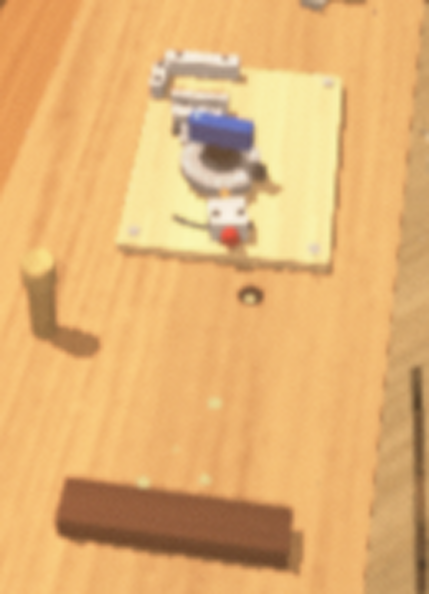

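Call:
{"name": "step_arm", "arguments": {
  "plan": [
    {"slide": [-0.023, 0, -0.03], "grip": -1},
    {"slide": [-0.023, 0, -0.03]},
    {"slide": [-0.023, 0, -0.03]},
    {"slide": [-0.023, 0, -0.03]},
    {"slide": [-0.023, 0, -0.03]},
    {"slide": [-0.023, 0, -0.03]},
    {"slide": [-0.023, 0, -0.03]},
    {"slide": [-0.023, 0, -0.03]},
    {"slide": [-0.023, 0, -0.03]},
    {"slide": [-0.023, 0, -0.03]},
    {"spin": 7},
    {"spin": 7},
    {"spin": 7},
    {"spin": 7},
    {"spin": 7},
    {"spin": 7},
    {"spin": 7},
    {"spin": 7},
    {"spin": 7},
    {"spin": 7}
  ]
}}

```text
schema error: expected keys grip, slide, spin
```

Call:
{"name": "step_arm", "arguments": {
  "plan": [
    {"spin": 7},
    {"spin": 7},
    {"spin": 7},
    {"spin": 7},
    {"spin": 7},
    {"spin": 7},
    {"spin": 7},
    {"spin": 7},
    {"spin": 7},
    {"spin": 7},
    {"spin": 7},
    {"spin": 7},
    {"spin": 7},
    {"spin": 4.8},
    {},
    {}
  ]
}}

```text
schema error: expected keys grip, slide, spin
```

```bash
python3 - <<'E'
from h import *
o=get_obs();print({k:np.round(v,3).tolist() for k,v in o.items()})
im=cams.camera('wrist');cv2.imwrite('pics/w1.png',im)
E
```

```text
{'time_s': 0.15, 'qpos': [1.256, 0.3, 1.521, 0.0, 1.321, -0.067], 'joint_vel': [-0.001, -0.002, -0.001, 0.001, -0.001, -0.0], 'tau': [0.001, -53.197, -35.282, 0.071, 0.024, -0.0], 'ee_pos': [0.135, 0.533, 0.205], 'eef_rot': [-1.571, 0.001, 1.323], 'force': [0.021, -0.241, -0.02], 'moment': [-0.054, -0.033, -0.005], 'grip_width': 0.094}
```

View pics/w1.png

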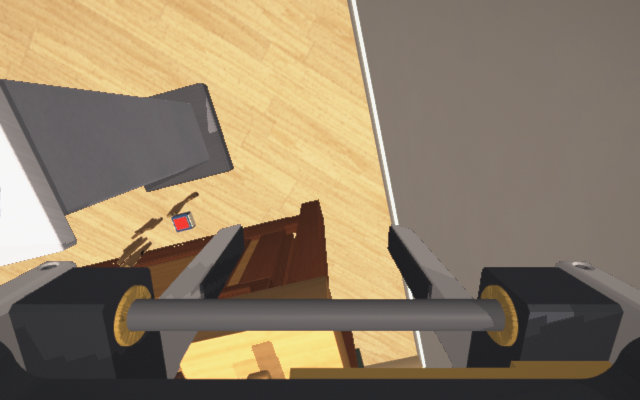

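All keys are required in every row, so nothing moved; the picture is unchanged. I'll resend with full rows.

Call:
{"name": "step_arm", "arguments": {
  "plan": [
    {"slide": [-0.023, 0, -0.03], "grip": -1, "spin": 0},
    {"slide": [-0.023, 0, -0.03], "grip": -1, "spin": 0},
    {"slide": [-0.023, 0, -0.03], "grip": -1, "spin": 0},
    {"slide": [-0.023, 0, -0.03], "grip": -1, "spin": 0},
    {"slide": [-0.023, 0, -0.03], "grip": -1, "spin": 0},
    {"slide": [-0.023, 0, -0.03], "grip": -1, "spin": 0},
    {"slide": [-0.023, 0, -0.03], "grip": -1, "spin": 0},
    {"slide": [-0.023, 0, -0.03], "grip": -1, "spin": 0},
    {"slide": [-0.023, 0, -0.03], "grip": -1, "spin": 0},
    {"slide": [-0.023, 0, -0.03], "grip": -1, "spin": 0},
    {"slide": [0, 0, 0], "grip": -1, "spin": 7},
    {"slide": [0, 0, 0], "grip": -1, "spin": 7},
    {"slide": [0, 0, 0], "grip": -1, "spin": 7},
    {"slide": [0, 0, 0], "grip": -1, "spin": 7},
    {"slide": [0, 0, 0], "grip": -1, "spin": 7},
    {"slide": [0, 0, 0], "grip": -1, "spin": 7},
    {"slide": [0, 0, 0], "grip": -1, "spin": 7},
    {"slide": [0, 0, 0], "grip": -1, "spin": 7},
    {"slide": [0, 0, 0], "grip": -1, "spin": 7},
    {"slide": [0, 0, 0], "grip": -1, "spin": 7}
  ]
}}

```text
time_s: 1.87
ee_pos: [0.3693, 0.2366, 0.2053]
eef_rot: [-1.571, 0.0, 0.095]
force: [-0.0, 0.2, 0.5]
grip_width: 0.0942
```

Call:
{"name": "step_arm", "arguments": {
  "plan": [
    {"slide": [0, 0, 0], "grip": -1, "spin": 7},
    {"slide": [0, 0, 0], "grip": -1, "spin": 7},
    {"slide": [0, 0, 0], "grip": -1, "spin": 7},
    {"slide": [0, 0, 0], "grip": -1, "spin": 7},
    {"slide": [0, 0, 0], "grip": -1, "spin": 7},
    {"slide": [0, 0, 0], "grip": -1, "spin": 7},
    {"slide": [0, 0, 0], "grip": -1, "spin": 7},
    {"slide": [0, 0, 0], "grip": -1, "spin": 7},
    {"slide": [0, 0, 0], "grip": -1, "spin": 7},
    {"slide": [0, 0, 0], "grip": -1, "spin": 7},
    {"slide": [0, 0, 0], "grip": -1, "spin": 7},
    {"slide": [0, 0, 0], "grip": -1, "spin": 7},
    {"slide": [0, 0, 0], "grip": -1, "spin": 7},
    {"slide": [0, 0, 0], "grip": -1, "spin": 4.8},
    {"slide": [0, 0, 0], "grip": -1, "spin": 0},
    {"slide": [0, 0, 0], "grip": -1, "spin": 0}
  ]
}}

```text
time_s: 3.2
ee_pos: [0.3693, 0.2366, 0.2054]
eef_rot: [-1.571, -0.0, -1.568]
force: [0.2, -0.0, 0.3]
grip_width: 0.094
```

```bash
python3 - <<'E'
from h import *
o=get_obs();print({k:np.round(v,3).tolist() for k,v in o.items()})
im=cams.camera('wrist');cv2.imwrite('pics/w2.png',im)
np.savez('w2.npz',**cams.calibration('wrist'))
E
```

```text
{'time_s': 3.2, 'qpos': [0.486, 0.049, 1.816, -0.0, 1.277, 2.054], 'joint_vel': [-0.0, 0.0, -0.001, -0.001, -0.0, -0.024], 'tau': [-0.012, -37.75, -34.794, -0.02, -0.072, 0.702], 'ee_pos': [0.369, 0.237, 0.205], 'eef_rot': [-1.571, -0.0, -1.568], 'force': [0.167, -0.023, 0.323], 'moment': [-0.007, 0.194, 0.007], 'grip_width': 0.094}
```

View pics/w2.png

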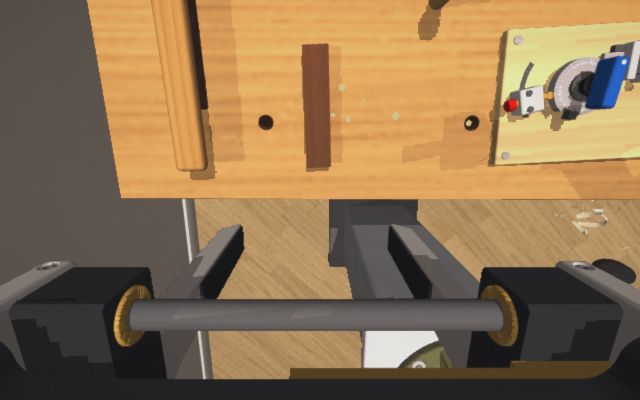

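The strip stands nearly vertical in the picture, from about (315,45) to (318,167), and the clamp's left part is at the right. I'll measure the strip.

```bash
python3 - <<'E'
from h import *
im=cv2.imread('pics/w2.png');c=dict(np.load('w2.npz'))
h=cv2.cvtColor(im,cv2.COLOR_BGR2HSV)
print(h[100,315],h[100,280],h[60,308],h[160,325])
def run(im,c,box,vmax=135):
    h=cv2.cvtColor(im,cv2.COLOR_BGR2HSV)
    m=((h[...,2]<vmax)&(h[...,1]>100)).astype(np.uint8)*255
    k=np.zeros_like(m);x0,y0,x1,y1=box;k[y0:y1,x0:x1]=m[y0:y1,x0:x1]
    k=cv2.morphologyEx(k,cv2.MORPH_OPEN,np.ones((3,3)))
    cn=max(cv2.findContours(k,0,2)[0],key=cv2.contourArea)
    q=cv2.boxPoints(cv2.minAreaRect(cn))
    print(cv2.contourArea(cn),q.round(1).tolist())
    P=np.array([onz(c,u,v,.02) for u,v in cn[:,0]])[:,:2]*1000
    r=cv2.minAreaRect(P.astype(np.float32).reshape(-1,1,2));print('rect mm',r)
    print(np.round(cv2.boxPoints(r),1).tolist())
run(im,c,(285,25,350,185))
t=cv2.imread('pics/top0.png');run(t,cams.calibration('top'),(205,190,232,260),110)
E
```

```text
[ 10 151 128] [ 16 146 227] [ 10 150 124] [ 10 147 120]
2924.0 [[301.3999938964844, 44.79999923706055], [327.29998779296875, 43.900001525878906], [331.5, 166.8000030517578], [305.6000061035156, 167.6999969482422]]
rect mm ((456.42254638671875, 236.15139770507812), (139.2743682861328, 29.92525863647461), 2.111333131790161)
[[386.29998779296875, 248.5], [387.3999938964844, 218.60000610351562], [526.5999755859375, 223.8000030517578], [525.5, 253.6999969482422]]
389.5 [[216.0, 202.0], [225.0, 202.0], [225.0, 247.0], [216.0, 247.0]]
rect mm ((453.7724609375, 232.49778747558594), (135.50433349609375, 27.04505157470703), 1.1814091205596924)
[[385.79998779296875, 244.60000610351562], [386.29998779296875, 217.60000610351562], [521.7999877929688, 220.39999389648438], [521.2000122070312, 247.39999389648438]]
```

Call:
{"name": "step_arm", "arguments": {
  "plan": [
    {"slide": [0.002, 0.02, 0.024], "grip": -1, "spin": -1.9},
    {"slide": [0, 0.03, 0.023], "grip": -1, "spin": 0},
    {"slide": [0, 0.03, 0], "grip": -1, "spin": 0},
    {"slide": [0, 0.03, 0], "grip": -1, "spin": 0},
    {"slide": [0, 0.03, 0], "grip": -1, "spin": 0},
    {"slide": [0, 0.03, 0], "grip": -1, "spin": 0},
    {"slide": [0, 0.02, 0], "grip": -1, "spin": 0},
    {"slide": [0, 0.011, 0], "grip": -1, "spin": 0},
    {"slide": [0, 0, 0], "grip": -1, "spin": 0},
    {"slide": [0, 0, 0], "grip": -1, "spin": 0}
  ],
  "force": 20
}}

```text
time_s: 4.08
ee_pos: [0.4166, 0.2355, 0.0049]
eef_rot: [-1.571, 0.0, -1.536]
force: [-0.4, -1.1, -0.4]
grip_width: 0.0941
```

```bash
python3 - <<'E'
from h import *
o=get_obs();print(o['ee_pos'],o['eef_rot'],o['force'])
cv2.imwrite('pics/w3.png',cams.camera('wrist'))
E
```

```text
[0.41655907 0.2355236  0.00492005] [-1.57076259e+00  1.18258129e-05 -1.53647109e+00] [-0.39225182 -1.13186674 -0.3637833 ]
```

View pics/w3.png

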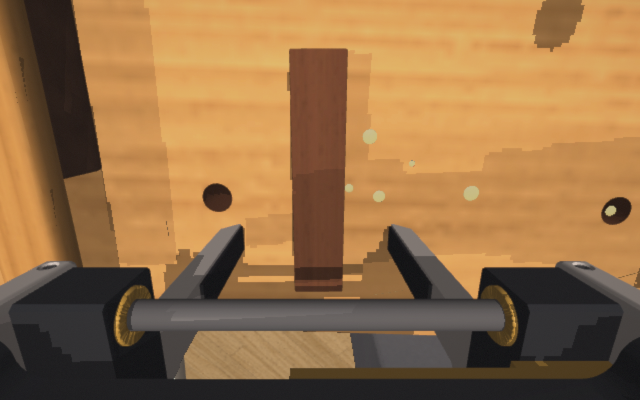

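Fingers straddle the strip (290–347 px wide, running from row 50 to 290). Now I'll close and lift, then carry it over to look at the clamp.

Call:
{"name": "step_arm", "arguments": {
  "plan": [
    {"slide": [0, 0, 0], "grip": 1, "spin": 0},
    {"slide": [0, 0, 0], "grip": 1, "spin": 0},
    {"slide": [0, 0, 0], "grip": 1, "spin": 0},
    {"slide": [0, 0, 0], "grip": 1, "spin": 0},
    {"slide": [0, 0, 0], "grip": 1, "spin": 0},
    {"slide": [0, 0, 0], "grip": 1, "spin": 0},
    {"slide": [0, 0, 0], "grip": 1, "spin": 0},
    {"slide": [0, 0, 0], "grip": 1, "spin": 0},
    {"slide": [0, -0.01, 0], "grip": 1, "spin": 0},
    {"slide": [0, -0.03, 0], "grip": 1, "spin": 0},
    {"slide": [0, -0.03, 0], "grip": 1, "spin": 0},
    {"slide": [0, -0.03, 0], "grip": 1, "spin": 0},
    {"slide": [0, -0.03, 0], "grip": 1, "spin": 0},
    {"slide": [0, -0.03, 0], "grip": 1, "spin": 0},
    {"slide": [0, -0.03, 0], "grip": 1, "spin": 0},
    {"slide": [0, -0.01, 0], "grip": 1, "spin": 0},
    {"slide": [0, 0, 0], "grip": 1, "spin": 0}
  ],
  "force": 25
}}

```text
time_s: 5.55
ee_pos: [0.4171, 0.2358, 0.2073]
eef_rot: [-1.566, 0.002, -1.538]
force: [0.6, 0.0, -0.0]
grip_width: 0.0005
```

Call:
{"name": "step_arm", "arguments": {
  "plan": [
    {"slide": [0.02, 0, -0.005], "grip": 1, "spin": 0},
    {"slide": [0.037, 0, -0.006], "grip": 1, "spin": 0},
    {"slide": [0.037, 0, -0.006], "grip": 1, "spin": 0},
    {"slide": [0.037, 0, -0.006], "grip": 1, "spin": 0},
    {"slide": [0.037, 0, -0.006], "grip": 1, "spin": 0},
    {"slide": [0.037, 0, -0.006], "grip": 1, "spin": 0},
    {"slide": [0.037, 0, -0.006], "grip": 1, "spin": 0},
    {"slide": [0.037, 0, -0.006], "grip": 1, "spin": 0},
    {"slide": [0.037, 0, -0.006], "grip": 1, "spin": 0},
    {"slide": [0.037, 0, -0.006], "grip": 1, "spin": 0},
    {"slide": [0.037, 0, -0.006], "grip": 1, "spin": 0},
    {"slide": [0.037, 0, -0.006], "grip": 1, "spin": 0},
    {"slide": [0.037, 0, -0.002], "grip": 1, "spin": 0},
    {"slide": [0.02, 0, 0], "grip": 1, "spin": 0},
    {"slide": [0, 0, 0], "grip": 1, "spin": 0},
    {"slide": [0, 0, 0], "grip": 1, "spin": 0}
  ]
}}

```text
time_s: 6.88
ee_pos: [0.3587, -0.2509, 0.2029]
eef_rot: [-1.573, 0.002, -1.539]
force: [-0.6, 0.2, 0.9]
grip_width: 0.0008
```

```bash
python3 - <<'E'
from h import *
o=get_obs();print({k:np.round(v,4).tolist() for k,v in o.items()})
np.savez('w4.npz',**cams.calibration('wrist'))
cv2.imwrite('pics/w4.png',cams.camera('wrist'))
E
```

```text
{'time_s': 6.8833, 'qpos': [-0.6941, 0.0508, 1.82, 0.0001, 1.2736, 0.8453], 'joint_vel': [0.0369, -0.0284, 0.0137, 0.002, 0.0048, 0.0114], 'tau': [-1.9449, -36.7594, -35.8263, -0.0288, -0.1257, -0.2709], 'ee_pos': [0.3587, -0.2509, 0.2029], 'eef_rot': [-1.5729, 0.002, -1.5395], 'force': [-0.5531, 0.1617, 0.8722], 'moment': [0.0228, 0.0924, 0.0426], 'grip_width': 0.0008}
```

View pics/w4.png

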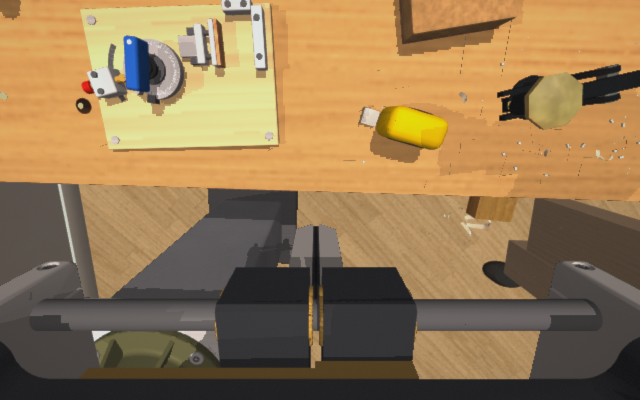

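The gripper came up empty (opening 0.5 mm), but the clamp is in plain sight: plate corners are (83,10), (112,148) and (277,145). I'll check the strip first.

```bash
python3 - <<'E'
from h import *
s=cams.camera('side');cv2.imwrite('pics/s5.png',cv2.resize(s[170:350,250:400],None,fx=3.3,fy=3.3,interpolation=cv2.INTER_CUBIC))
cv2.imwrite('pics/s5raw.png',s)
im=cv2.imread('pics/w4.png');cv2.imwrite('pics/w4z.png',cv2.resize(im[0:155,75:285],None,fx=3.8,fy=3.8,interpolation=cv2.INTER_CUBIC))
E
```

```text
(no output)
```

View pics/s5.png

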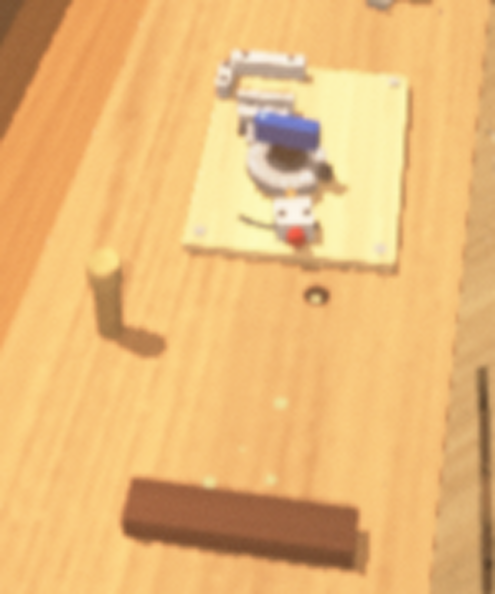

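View pics/w4z.png

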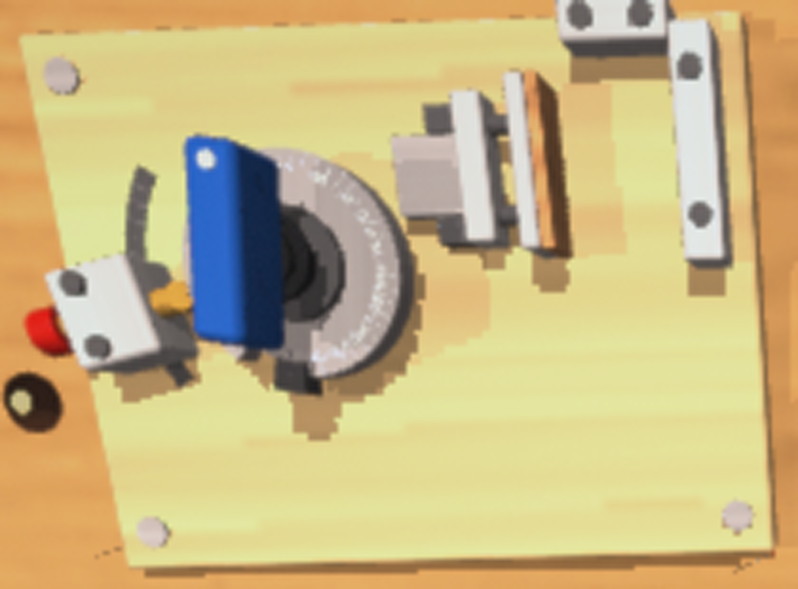

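The strip is where it was: the fingers had not yet closed when I lifted. I'll allow more closing time on the next try, and measure the clamp from this clear view first.

```bash
python3 - <<'E'
from h import *
im=cv2.imread('pics/w4.png');c=dict(np.load('w4.npz'))
h=cv2.cvtColor(im,cv2.COLOR_BGR2HSV);print(h[130,200],h[165,200],h[20,290])
m=((h[...,0]>=24)&(h[...,0]<45)&(h[...,1]>40)&(h[...,2]>150)).astype(np.uint8)*255;m[:,300:]=0;m[160:]=0
m=cv2.morphologyEx(m,cv2.MORPH_CLOSE,np.ones((5,5)));m=cv2.morphologyEx(m,cv2.MORPH_OPEN,np.ones((5,5)))
cn=max(cv2.findContours(m,0,1)[0],key=cv2.contourArea)
P=np.array([onz(c,u,v,.012) for u,v in cn[:,0]])[:,:2]*1000
r=cv2.minAreaRect(P.astype(np.float32).reshape(-1,1,2));print(r);print(cv2.boxPoints(r).round(1).tolist())
# manual corners from zoom
q=np.array([(20,38),(742,12),(775,548),(130,566)])/3.8+[75,0]-.37
W=np.array([onz(c,u,v,.012) for u,v in q])*1000;print(W.round(1).tolist())
s=np.array([(62,76),(738,516),(153,531)])/3.8+[75,0]-.37
print('screws',(np.array([onz(c,u,v,.013) for u,v in s])*1000).round(1).tolist())
# bar top blue
b=((h[...,0]>100)&(h[...,0]<130)&(h[...,1]>120)).astype(np.uint8)*255;b[:,300:]=0;b[:, :75]=0
bt=b.copy();bt[h[...,2]<170]=0
for mm in (b,bt):
    cn=max(cv2.findContours(mm,0,1)[0],key=cv2.contourArea)
    P=np.array([onz(c,u,v,.069) for u,v in cn[:,0]])[:,:2]*1000
    r=cv2.minAreaRect(P.astype(np.float32).reshape(-1,1,2));print('bar',r)
cv2.imwrite('pics/m4.png',np.hstack([m[:160,60:300],b[:160,60:300],bt[:160,60:300]]))
e=np.array([(205,137),(225,340)])/3.8+[75,0]-.37
# red pin, fence, stop features
f=dict(stop_nearL=(562,36),stop_nearR=(662,40),fenceTopNearL=(688,258),fenceTopFarL=(670,20))
for k,v in f.items(): 
    u=np.array(v)/3.8+[75,0]-.37; print(k,(onz(c,*u,.028 if 'stop' in k else .030)*1000).round(1))
E
```

```text
[ 29  83 228] [ 17 143 229] [ 16 148 225]
((464.43365478515625, -92.43806457519531), (135.7332305908203, 210.1044464111328), 3.3741202354431152)
[[390.5, 8.399999618530273], [402.8999938964844, -201.3000030517578], [538.4000244140625, -193.3000030517578], [526.0, 16.399999618530273]]
[[543.1, 17.4, 12.0], [556.3, -193.8, 12.0], [402.7, -203.2, 12.0], [390.3, 8.1, 12.0]]
screws [[533.3, 6.0, 13.0], [412.7, -191.4, 13.0], [402.0, -1.8, 13.0]]
bar ((480.697509765625, -71.15737915039062), (23.25603675842285, 48.35289001464844), 85.51344299316406)
bar ((481.81109619140625, -64.9786605834961), (10.768810272216797, 47.09911346435547), 85.49822235107422)
stop_nearL [ 543.6 -145.8   28. ]
stop_nearR [ 543.4 -173.7   28. ]
fenceTopNearL [ 486.8 -180.2   30. ]
fenceTopFarL [ 547.8 -176.5   30. ]
```

View pics/m4.png

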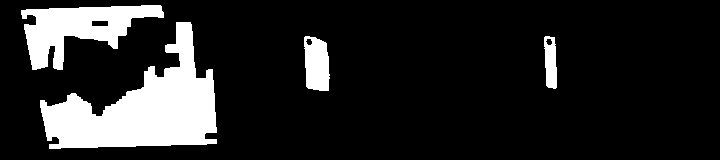

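Plate: origin (474.2, −111.4) mm, yaw 0.061. The fence and stop measured separately agree within 1 mm. The bar is centred near (481.7, −65.5) and the cam is at about 0.14 rad. Now I'll go back for the strip, opening on the way.

Call:
{"name": "step_arm", "arguments": {
  "plan": [
    {"slide": [-0.02, 0, 0.004], "grip": -1, "spin": 0},
    {"slide": [-0.037, 0, 0.006], "grip": -1, "spin": 0},
    {"slide": [-0.037, 0, 0.006], "grip": -1, "spin": 0},
    {"slide": [-0.037, 0, 0.006], "grip": -1, "spin": 0},
    {"slide": [-0.037, 0, 0.006], "grip": -1, "spin": 0},
    {"slide": [-0.037, 0, 0.006], "grip": -1, "spin": 0},
    {"slide": [-0.037, 0, 0.006], "grip": -1, "spin": 0},
    {"slide": [-0.037, 0, 0.006], "grip": -1, "spin": 0},
    {"slide": [-0.037, 0, 0.006], "grip": -1, "spin": 0},
    {"slide": [-0.037, 0, 0.006], "grip": -1, "spin": 0},
    {"slide": [-0.037, 0, 0.006], "grip": -1, "spin": 0},
    {"slide": [-0.037, 0, 0.006], "grip": -1, "spin": 0},
    {"slide": [-0.037, 0, 0.003], "grip": -1, "spin": 0},
    {"slide": [-0.02, 0, 0], "grip": -1, "spin": 0},
    {"slide": [0, 0, 0], "grip": -1, "spin": 0},
    {"slide": [0, 0, 0], "grip": -1, "spin": 0},
    {"slide": [0, 0, 0], "grip": -1, "spin": 0}
  ]
}}

```text
time_s: 8.4
ee_pos: [0.4157, 0.2353, 0.2043]
eef_rot: [-1.571, -0.0, -1.537]
force: [0.1, -0.4, -0.3]
grip_width: 0.094
```

```bash
python3 - <<'E'
from h import *
o=get_obs();print(o['ee_pos'],o['eef_rot'],o['grip_width'])
c=cams.calibration('wrist');im=cams.camera('wrist');cv2.imwrite('pics/w6.png',im)
h=cv2.cvtColor(im,cv2.COLOR_BGR2HSV)
m=((h[...,2]<140)&(h[...,1]>100)&(h[...,0]<14)).astype(np.uint8)*255;m[:,:280]=0;m[:,350:]=0;m[200:]=0
m=cv2.morphologyEx(m,cv2.MORPH_OPEN,np.ones((3,3)))
cn=max(cv2.findContours(m,0,1)[0],key=cv2.contourArea)
P=np.array([onz(c,u,v,.02) for u,v in cn[:,0]])[:,:2]*1000
r=cv2.minAreaRect(P.astype(np.float32).reshape(-1,1,2));print(r)
E
```

```text
[0.41565428 0.23529534 0.20430026] [-1.57108259e+00 -2.74565559e-04 -1.53655007e+00] 0.09398454269219854
((459.2587890625, 236.0060577392578), (133.50230407714844, 29.75379180908203), 1.9315822124481201)
```

View pics/w6.png

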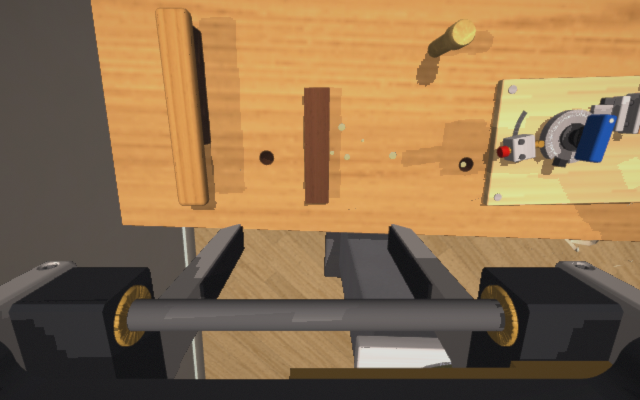

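The strip is unmoved, at (304–330, 87–204). I'll descend and close, with time to shut fully.

Call:
{"name": "step_arm", "arguments": {
  "plan": [
    {"slide": [0, 0.02, 0], "grip": -1, "spin": 0},
    {"slide": [0, 0.035, 0], "grip": -1, "spin": 0},
    {"slide": [0, 0.035, 0], "grip": -1, "spin": 0},
    {"slide": [0, 0.035, 0], "grip": -1, "spin": 0},
    {"slide": [0, 0.035, 0], "grip": -1, "spin": 0},
    {"slide": [0, 0.025, 0], "grip": 0, "spin": 0},
    {"slide": [0, 0.015, 0], "grip": 1, "spin": 0},
    {"slide": [0, 0, 0], "grip": 1, "spin": 0},
    {"slide": [0, 0, 0], "grip": 1, "spin": 0},
    {"slide": [0, 0, 0], "grip": 1, "spin": 0},
    {"slide": [0, 0, 0], "grip": 1, "spin": 0},
    {"slide": [0, 0, 0], "grip": 1, "spin": 0},
    {"slide": [0, 0, 0], "grip": 1, "spin": 0},
    {"slide": [0, 0, 0], "grip": 1, "spin": 0},
    {"slide": [0, 0, 0], "grip": 1, "spin": 0},
    {"slide": [0, 0, 0], "grip": 1, "spin": 0},
    {"slide": [0, 0, 0], "grip": 1, "spin": 0},
    {"slide": [0, 0, 0], "grip": 1, "spin": 0}
  ],
  "force": 25
}}

```text
time_s: 9.95
ee_pos: [0.4164, 0.2355, 0.0047]
eef_rot: [-1.571, 0.0, -1.538]
force: [-1.7, -0.7, 5.4]
grip_width: 0.0297
```

Call:
{"name": "step_arm", "arguments": {
  "plan": [
    {"slide": [0, -0.01, 0], "grip": 1, "spin": 0},
    {"slide": [0, -0.025, 0], "grip": 1, "spin": 0},
    {"slide": [0, -0.03, 0], "grip": 1, "spin": 0},
    {"slide": [0, -0.03, 0], "grip": 1, "spin": 0},
    {"slide": [0, -0.03, 0], "grip": 1, "spin": -1.6},
    {"slide": [0.015, 0, -0.001], "grip": 1, "spin": 0},
    {"slide": [0.034, 0, -0.001], "grip": 1, "spin": 0},
    {"slide": [0.034, 0, -0.001], "grip": 1, "spin": 0},
    {"slide": [0.034, 0, -0.001], "grip": 1, "spin": 0},
    {"slide": [0.034, 0, -0.001], "grip": 1, "spin": 0},
    {"slide": [0.034, 0, -0.001], "grip": 1, "spin": 0},
    {"slide": [0.034, 0, -0.001], "grip": 1, "spin": 0},
    {"slide": [0.034, 0, -0.001], "grip": 1, "spin": 0},
    {"slide": [0.034, 0, -0.001], "grip": 1, "spin": 0},
    {"slide": [0.034, 0, -0.001], "grip": 1, "spin": 0},
    {"slide": [0.034, 0, -0.001], "grip": 1, "spin": 0},
    {"slide": [0.03, 0, -0.001], "grip": 1, "spin": 0},
    {"slide": [0.015, 0, 0], "grip": 1, "spin": 0},
    {"slide": [0, 0, 0], "grip": 1, "spin": 0},
    {"slide": [0, 0, 0], "grip": 1, "spin": 0}
  ]
}}

```text
time_s: 11.62
ee_pos: [0.4285, -0.1648, 0.1297]
eef_rot: [-1.571, 0.0, -1.511]
force: [-0.6, 0.9, -0.7]
grip_width: 0.0298
```

```bash
python3 - <<'E'
from h import *
o=get_obs();print(o['ee_pos'],o['eef_rot'],o['grip_width'],o['force'])
np.savez('w7.npz',**cams.calibration('wrist'))
im=cams.camera('wrist');cv2.imwrite('pics/w7.png',im)
E
```

```text
[ 0.42852721 -0.16475232  0.12965036] [-1.57094642e+00  1.77862973e-04 -1.51114536e+00] 0.029811180582395472 [-0.57504312  0.86410913 -0.70829628]
```

View pics/w7.png

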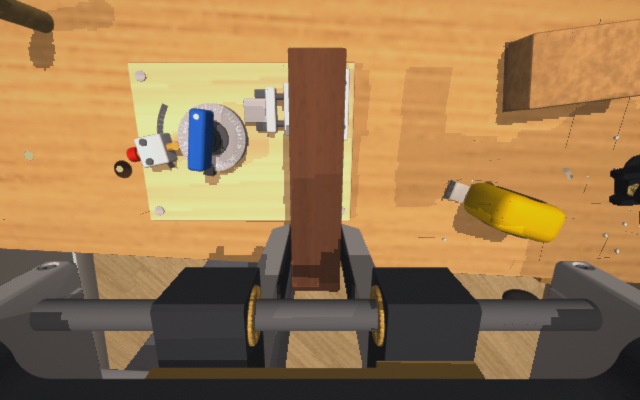

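The strip hangs level in the fingers, front edge at (289–346, 48), pointing up the picture into the clamp's gap. I'll check its pose in the hand.

```bash
python3 - <<'E'
from h import *
c=dict(np.load('w7.npz'));im=cv2.imread('pics/w7.png')
h=cv2.cvtColor(im,cv2.COLOR_BGR2HSV)
m=((h[...,2]<150)&(h[...,1]>100)&(h[...,0]<14)).astype(np.uint8)*255;m[:,:270]=0;m[:,365:]=0;m[220:]=0
m=cv2.morphologyEx(m,cv2.MORPH_OPEN,np.ones((3,3)))
cn=max(cv2.findContours(m,0,1)[0],key=cv2.contourArea)
P=np.array([onz(c,u,v,.145) for u,v in cn[:,0]])[:,:2]*1000
r=cv2.minAreaRect(P.astype(np.float32).reshape(-1,1,2));print(r)
a=.061;R=np.array([[np.cos(a),-np.sin(a)],[np.sin(a),np.cos(a)]]);O=np.array([474.2,-111.4])
print('clamp frame',((cv2.boxPoints(r)-O)@R).round(1).tolist())
print('tcp',((np.array([428.5,-164.75])-O)@R))
E
```

```text
((492.8373107910156, -160.84561157226562), (91.74346923828125, 29.35344123840332), 2.869551658630371)
clamp frame [[-30.1, -35.3], [-30.4, -64.7], [61.3, -65.7], [61.6, -36.3]]
tcp [-48.86733365 -50.46480162]
```

Front end is at x 61.4, y −65.7…−36.3 in the clamp frame, so it fits the gap. I'll descend to just above the plate.

Call:
{"name": "step_arm", "arguments": {
  "plan": [
    {"slide": [0.001, 0.015, 0], "grip": 1, "spin": -0.5},
    {"slide": [0, 0.025, 0], "grip": 1, "spin": 0},
    {"slide": [0, 0.025, 0], "grip": 1, "spin": 0},
    {"slide": [0, 0.02, 0], "grip": 1, "spin": 0},
    {"slide": [0, 0.012, 0], "grip": 1, "spin": 0},
    {"slide": [0, 0.008, 0], "grip": 1, "spin": 0},
    {"slide": [0, 0.005, 0], "grip": 1, "spin": 0},
    {"slide": [0, 0.002, 0], "grip": 1, "spin": 0},
    {"slide": [0, 0, 0], "grip": 1, "spin": 0},
    {"slide": [0, 0, 0], "grip": 1, "spin": 0}
  ],
  "force": 25
}}

```text
time_s: 12.5
ee_pos: [0.4292, -0.1656, 0.0181]
eef_rot: [-1.57, -0.0, -1.501]
force: [-0.1, -0.3, -0.7]
grip_width: 0.0295
```

```bash
python3 - <<'E'
from h import *
o=get_obs();print(o['ee_pos'],o['eef_rot'],o['grip_width'],o['force'])
im=cams.camera('wrist');cv2.imwrite('pics/w8.png',im)
E
```

```text
[ 0.42920074 -0.16556065  0.01810074] [-1.56991897e+00 -4.72397901e-04 -1.50075138e+00] 0.029528469698824313 [-0.12370256 -0.28933873 -0.66000488]
```

View pics/w8.png

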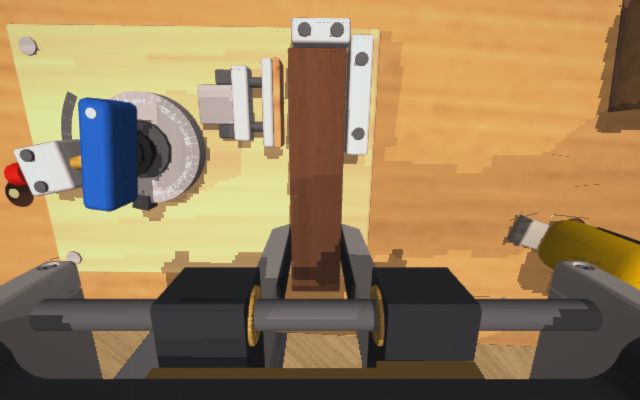

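The strip sits between jaw and fence with the end stop just ahead (row 45). Lower onto the plate and nudge forward.

Call:
{"name": "step_arm", "arguments": {
  "plan": [
    {"slide": [0, 0.0012, 0], "grip": 1, "spin": 0},
    {"slide": [0, 0, 0.002], "grip": 1, "spin": 0},
    {"slide": [0, 0, 0.001], "grip": 1, "spin": 0},
    {"slide": [0, 0, 0], "grip": 1, "spin": 0}
  ]
}}

```text
time_s: 12.88
ee_pos: [0.4322, -0.1655, 0.0167]
eef_rot: [-1.57, -0.0, -1.501]
force: [-0.6, 0.1, 4.9]
grip_width: 0.0298
```

Call:
{"name": "step_arm", "arguments": {
  "plan": [
    {"slide": [0, 0, 0.001], "grip": 1, "spin": 0},
    {"slide": [0, 0, 0], "grip": 1, "spin": 0}
  ]
}}

```text
time_s: 13.05
ee_pos: [0.4325, -0.1655, 0.0167]
eef_rot: [-1.572, -0.0, -1.501]
force: [-7.6, -1.1, 11.2]
grip_width: 0.0297
```

Call:
{"name": "step_arm", "arguments": {
  "plan": [
    {"slide": [0, 0, 0.001], "grip": 1, "spin": 0},
    {"slide": [0, 0, 0], "grip": 1, "spin": 0}
  ]
}}

```text
time_s: 13.22
ee_pos: [0.4326, -0.1655, 0.0166]
eef_rot: [-1.574, 0.0, -1.501]
force: [-15.7, -1.8, 16.8]
grip_width: 0.0299
```

The strip touches the end stop (15 N). I'll ease off, bring it to the fence, and feel for contact.

Call:
{"name": "step_arm", "arguments": {
  "plan": [
    {"slide": [0.001, -0.0005, -0.0012], "grip": 1, "spin": 0},
    {"slide": [0.001, 0, 0], "grip": 1, "spin": 0},
    {"slide": [0, 0, 0], "grip": 1, "spin": 0}
  ]
}}

```text
time_s: 13.47
ee_pos: [0.4326, -0.1674, 0.0167]
eef_rot: [-1.571, 0.0, -1.501]
force: [-3.7, -0.0, 2.3]
grip_width: 0.0298
```

Call:
{"name": "step_arm", "arguments": {
  "plan": [
    {"slide": [0.001, 0, 0], "grip": 1, "spin": 0},
    {"slide": [0, 0, 0], "grip": 1, "spin": 0}
  ]
}}

```text
time_s: 13.63
ee_pos: [0.4325, -0.1678, 0.0167]
eef_rot: [-1.572, 0.001, -1.501]
force: [-4.5, 4.7, 6.2]
grip_width: 0.03
```

Contact with fence and stop is light, so I'll release and rise.

Call:
{"name": "step_arm", "arguments": {
  "plan": [
    {"slide": [-0.0005, 0, 0], "grip": 1, "spin": 0},
    {"slide": [0, 0, 0], "grip": -0.3, "spin": 0},
    {"slide": [0, 0, 0], "grip": -0.3, "spin": 0},
    {"slide": [0, 0, 0], "grip": -0.3, "spin": 0},
    {"slide": [0, 0, 0], "grip": -0.3, "spin": 0},
    {"slide": [0, 0, 0], "grip": -0.3, "spin": 0},
    {"slide": [0, -0.02, 0], "grip": -0.3, "spin": 0},
    {"slide": [0, -0.03, 0], "grip": -0.3, "spin": 0},
    {"slide": [0, -0.035, 0], "grip": -0.3, "spin": 0},
    {"slide": [0, -0.035, 0], "grip": -0.3, "spin": 0},
    {"slide": [0, -0.03, -0.02], "grip": -0.3, "spin": 0},
    {"slide": [0, -0.02, -0.03], "grip": -0.3, "spin": 0},
    {"slide": [0, 0, -0.01], "grip": -0.3, "spin": 0},
    {"slide": [0, 0, 0], "grip": -0.3, "spin": 0},
    {"slide": [0, 0, 0], "grip": -0.3, "spin": 0}
  ]
}}

```text
time_s: 14.88
ee_pos: [0.373, -0.172, 0.1862]
eef_rot: [-1.571, 0.0, -1.502]
force: [1.3, 0.3, 0.2]
grip_width: 0.0609
```

```bash
python3 - <<'E'
from h import *
o=get_obs();print(o['ee_pos'],o['eef_rot'],o['grip_width'],o['force'],o['qpos'])
np.savez('w9.npz',**cams.calibration('wrist'))
im=cams.camera('wrist');cv2.imwrite('pics/w9.png',im)
E
```

```text
[ 0.37303241 -0.17204215  0.18617533] [-1.57086778e+00  1.92634092e-04 -1.50180347e+00] 0.060925154786665506 [1.27660659 0.30525116 0.21272423] [-5.21421428e-01  3.12420144e-03  1.90961661e+00  1.27627855e-04
  1.22901844e+00  9.80339249e-01]
```

View pics/w9.png

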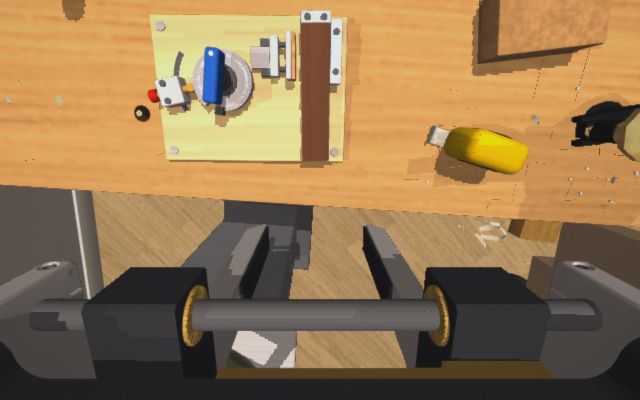

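The strip lies along the fence with its far end at the stop (302–330, 22–160). I'll re-measure it and the bar.

```bash
python3 - <<'E'
from h import *
c=dict(np.load('w9.npz'));im=cv2.imread('pics/w9.png')
h=cv2.cvtColor(im,cv2.COLOR_BGR2HSV)
a=.061;R=np.array([[np.cos(a),-np.sin(a)],[np.sin(a),np.cos(a)]]);O=np.array([474.2,-111.4])
def rect(m,z,nm):
    cn=max(cv2.findContours(m,0,1)[0],key=cv2.contourArea)
    P=np.array([onz(c,u,v,z) for u,v in cn[:,0]])[:,:2]*1000
    r=cv2.minAreaRect(P.astype(np.float32).reshape(-1,1,2));print(nm,r);print(((cv2.boxPoints(r)-O)@R).round(1).tolist())
m=((h[...,2]<150)&(h[...,1]>100)&(h[...,0]<14)).astype(np.uint8)*255;m[:,:290]=0;m[:,345:]=0;m[165:]=0
rect(cv2.morphologyEx(m,cv2.MORPH_OPEN,np.ones((3,3))),.032,'strip')
b=((h[...,0]>100)&(h[...,0]<130)&(h[...,1]>120)&(h[...,2]>170)).astype(np.uint8)*255;b[:,300:]=0;b[120:]=0
rect(b,.069,'bar')
cv2.imwrite('pics/w9z.png',cv2.resize(im[0:170,140:350],None,fx=3.5,fy=3.5,interpolation=cv2.INTER_CUBIC))
E
```

```text
strip ((472.8579406738281, -164.54507446289062), (138.6709747314453, 29.671003341674805), 3.964857339859009)
[[-74.0, -38.7], [-73.8, -68.4], [64.9, -67.2], [64.6, -37.6]]
bar ((481.8280029296875, -64.78059387207031), (11.067803382873535, 47.088478088378906), 85.60557556152344)
[[-13.6, 43.8], [33.0, 37.4], [34.5, 48.3], [-12.1, 54.8]]
```

View pics/w9z.png

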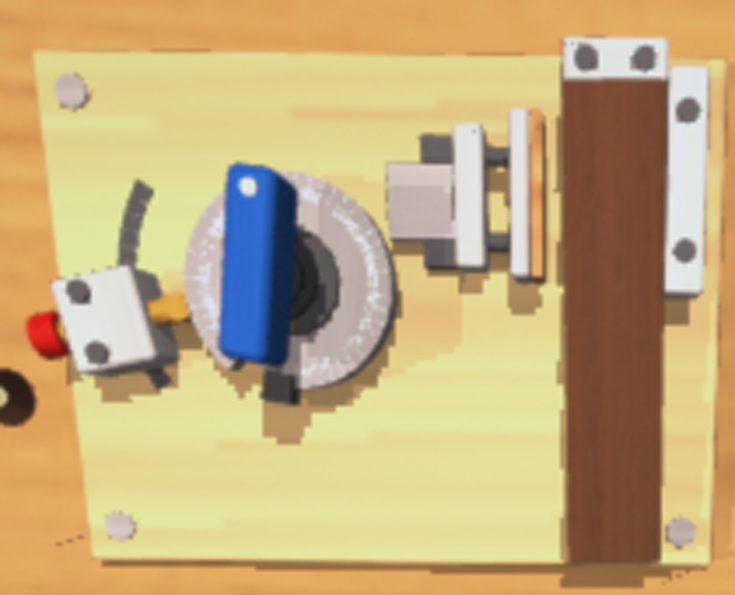

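The strip reads x −74…65, y −68…−38 in the clamp frame, so it is seated. The bar is centred at about (481.7, −65.3) mm and its angle is −4.4°. I'll move over the knob and flip the wrist so the clockwise turn stays in range.

Call:
{"name": "step_arm", "arguments": {
  "plan": [
    {"slide": [-0.0147, 0, 0.0189], "grip": -0.3, "spin": 0},
    {"slide": [-0.024, 0, 0.028], "grip": -0.3, "spin": 0},
    {"slide": [-0.024, 0, 0.028], "grip": -0.3, "spin": 0},
    {"slide": [-0.024, 0, 0.028], "grip": -0.3, "spin": 0},
    {"slide": [-0.012, 0, 0.0128], "grip": -0.3, "spin": 0},
    {"slide": [0, 0, 0], "grip": -0.3, "spin": -7.15},
    {"slide": [0, 0, 0], "grip": -0.3, "spin": -7.15},
    {"slide": [0, 0, 0], "grip": -0.3, "spin": -7.15},
    {"slide": [0, 0, 0], "grip": -0.3, "spin": -7.15},
    {"slide": [0, 0, 0], "grip": -0.3, "spin": -7.15},
    {"slide": [0, 0, 0], "grip": -0.3, "spin": -7.15},
    {"slide": [0, 0, 0], "grip": -0.3, "spin": -7.15},
    {"slide": [0, 0, 0], "grip": -0.3, "spin": -7.15},
    {"slide": [0, 0, 0], "grip": -0.3, "spin": -7.15},
    {"slide": [0, 0, 0], "grip": -0.3, "spin": -7.15},
    {"slide": [0, 0, 0], "grip": -0.3, "spin": -7.15},
    {"slide": [0, 0, 0], "grip": -0.3, "spin": -7.15},
    {"slide": [0, 0, 0], "grip": -0.3, "spin": -7.15},
    {"slide": [0, 0, 0], "grip": -0.3, "spin": -7.15}
  ]
}}

```text
time_s: 16.52
ee_pos: [0.4819, -0.0649, 0.185]
eef_rot: [-1.57, 0.002, 0.253]
force: [-0.0, 0.5, -0.7]
grip_width: 0.0613
```

Call:
{"name": "step_arm", "arguments": {
  "plan": [
    {"slide": [0, 0, 0], "grip": -0.3, "spin": -7.15},
    {"slide": [0, 0, 0], "grip": -0.3, "spin": -7.15},
    {"slide": [0, 0, 0], "grip": -0.3, "spin": -7.15},
    {"slide": [0, 0, 0], "grip": -0.3, "spin": -7.15},
    {"slide": [0, 0, 0], "grip": -0.3, "spin": -7.15},
    {"slide": [0, 0, 0], "grip": -0.3, "spin": -7.15},
    {"slide": [0, 0, 0], "grip": -0.3, "spin": -7.15},
    {"slide": [0, 0, 0], "grip": -0.3, "spin": -7.15},
    {"slide": [0, 0, 0], "grip": -0.3, "spin": -7.15},
    {"slide": [0, 0, 0], "grip": -0.3, "spin": -7.15},
    {"slide": [0, 0, 0], "grip": -0.3, "spin": 0},
    {"slide": [0, 0, 0], "grip": -0.3, "spin": 0}
  ]
}}

```text
time_s: 17.52
ee_pos: [0.4817, -0.0651, 0.1855]
eef_rot: [-1.569, -0.0, 1.49]
force: [-0.8, -0.5, 0.6]
grip_width: 0.0613
```

```bash
python3 - <<'E'
from h import *
o=get_obs();print(o['ee_pos'],o['eef_rot'],o['grip_width'],o['force'],o['moment'],o['qpos'])
im=cams.camera('wrist');cv2.imwrite('pics/w10.png',im)
E
```

```text
[ 0.48173467 -0.06509493  0.18549961] [-1.56883597e+00 -3.04075179e-04  1.49043790e+00] 0.06132196861468691 [-0.78984189 -0.4507796   0.61949862] [0.07329122 0.01252706 0.00465559] [-2.09702237e-01  1.77002683e-01  1.72120014e+00  5.13771544e-05
  1.24537304e+00 -1.70015691e+00]
```

View pics/w10.png

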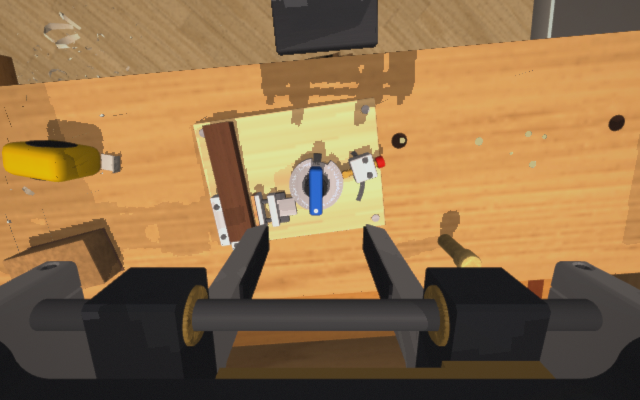

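The bar stands vertical at (316,190), centred between the fingers. I'll descend onto it.

Call:
{"name": "step_arm", "arguments": {
  "plan": [
    {"slide": [0, 0.015, 0], "grip": -0.3, "spin": 0},
    {"slide": [0, 0.03, 0], "grip": -0.3, "spin": 0},
    {"slide": [0, 0.03, 0], "grip": -0.3, "spin": 0},
    {"slide": [0, 0.03, 0], "grip": -0.3, "spin": 0},
    {"slide": [0, 0.02, 0], "grip": -0.3, "spin": 0},
    {"slide": [0, 0.011, 0], "grip": -0.3, "spin": 0},
    {"slide": [0, 0.005, 0], "grip": -0.3, "spin": 0},
    {"slide": [0, 0, 0], "grip": -0.3, "spin": 0},
    {"slide": [0, 0, 0], "grip": -0.3, "spin": 0}
  ],
  "force": 40
}}

```text
time_s: 18.32
ee_pos: [0.4821, -0.0655, 0.0466]
eef_rot: [-1.572, 0.0, 1.493]
force: [0.1, 0.1, 0.5]
grip_width: 0.0613
```

```bash
python3 - <<'E'
from h import *
o=get_obs();print(o['ee_pos'],o['eef_rot'],o['grip_width'],o['force'],o['moment'])
im=cams.camera('wrist');cv2.imwrite('pics/w11.png',im)
E
```

```text
[ 0.48208469 -0.06553985  0.04659317] [-1.57191665e+00  1.41423508e-04  1.49306334e+00] 0.061289232568779876 [0.11992754 0.06032191 0.53903398] [ 0.02847842 -0.00352057 -0.04401536]
```

View pics/w11.png

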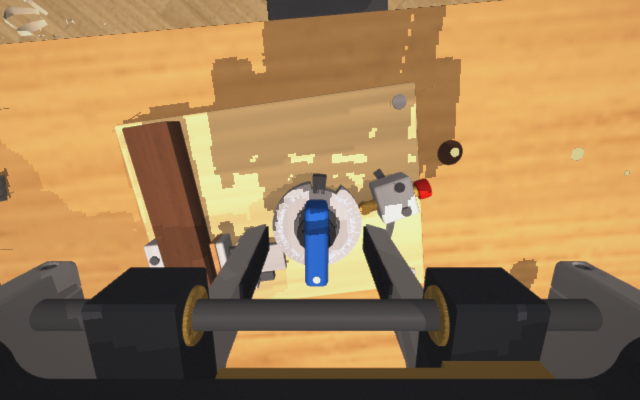

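The cam's notch is visible at (341,188) and the brass pin tip at (368,208). I'll work out the angle still to turn.

```bash
python3 - <<'E'
from h import *
c=cams.calibration('wrist');im=cv2.imread('pics/w11.png')
cv2.imwrite('pics/w11z.png',cv2.resize(im[150:270,255:445],None,fx=4.2,fy=4.2,interpolation=cv2.INTER_CUBIC))
A=np.array([481.6,-65.7])
for n,p,z in [('notch',(341,189),.034),('notch25',(341,189),.025),('tip',(366,208),.025),('red',(425,189),.025)]:
    P=onz(c,*p,z)[:2]*1000-A;print(n,P.round(1),np.hypot(*P).round(1),np.degrees(np.arctan2(P[1],P[0])).round(1))
print(proj(c,[.4816,-.0657,.034]))
E
```

```text
notch [-26.4  19.7] 32.9 143.3
notch25 [-24.2  20.3] 31.6 140.0
tip [-8.9 37.3] 38.3 103.5
red [-19.6  78.9] 81.3 104.0
[314.79762123 228.07351143]
```

View pics/w11z.png

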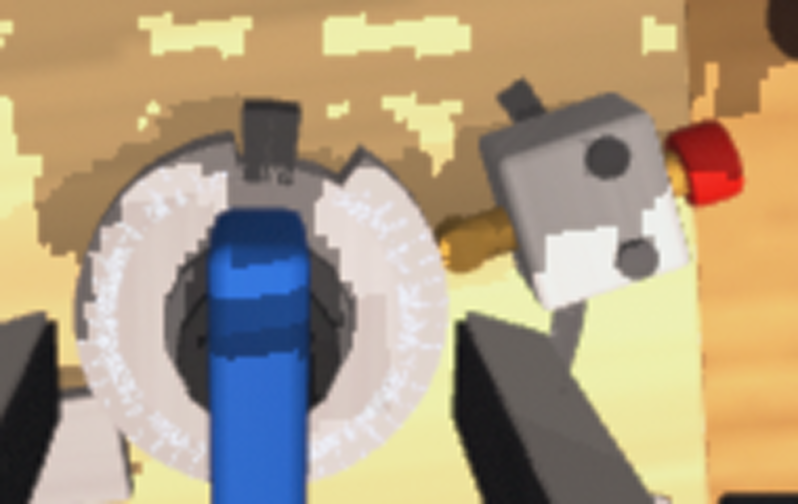

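The rim's notch edge is about 37–40° short of the pin. I'll grip the bar.

Call:
{"name": "step_arm", "arguments": {
  "plan": [
    {"slide": [0, 0.002, 0], "grip": 1, "spin": 0},
    {"slide": [0, 0, 0], "grip": 1, "spin": 0},
    {"slide": [0, 0, 0], "grip": 1, "spin": 0},
    {"slide": [0, 0, 0], "grip": 1, "spin": 0},
    {"slide": [0, 0, 0], "grip": 1, "spin": 0},
    {"slide": [0, 0, 0], "grip": 1, "spin": 0},
    {"slide": [0, 0, 0], "grip": 1, "spin": 0},
    {"slide": [0, 0, 0], "grip": 1, "spin": 0},
    {"slide": [0, 0, 0], "grip": 1, "spin": 0}
  ],
  "force": 40
}}

```text
time_s: 19.12
ee_pos: [0.4815, -0.0652, 0.0438]
eef_rot: [-1.571, -0.0, 1.494]
force: [-0.0, 3.4, 1.3]
grip_width: 0.0159
```

```bash
python3 - <<'E'
from h import *
o=get_obs();print(o['ee_pos'],o['eef_rot'],o['grip_width'],o['force'],o['moment'])
E
```

```text
[ 0.4814997  -0.06524281  0.04378908] [-1.57081707e+00 -3.37340733e-04  1.49405111e+00] 0.0158577070470744 [-0.01855546  3.38402216  1.30131671] [ 0.64066517 -0.01486048 -0.01183665]
```

Call:
{"name": "step_arm", "arguments": {
  "plan": [
    {"slide": [0, 0, 0], "grip": 1, "spin": 0},
    {"slide": [0, 0, 0], "grip": 1, "spin": 0},
    {"slide": [0, 0, 0], "grip": 1, "spin": 0}
  ],
  "force": 40
}}

```text
time_s: 19.37
ee_pos: [0.4815, -0.0653, 0.0438]
eef_rot: [-1.571, -0.0, 1.494]
force: [0.3, 4.4, 1.2]
grip_width: 0.0158
```

```bash
python3 - <<'E'
from h import *
o=get_obs();print(o['ee_pos'],o['eef_rot'],o['grip_width'],o['force'],o['moment'])
im=cams.camera('wrist');cv2.imwrite('pics/w12.png',cv2.resize(im[150:310,225:445],None,fx=3.6,fy=3.6,interpolation=cv2.INTER_CUBIC))
E
```

```text
[ 0.48149124 -0.06528585  0.04378226] [-1.57082192e+00 -2.91937542e-04  1.49403062e+00] 0.01582135018553142 [0.31275446 4.42674309 1.24852329] [ 0.92334961 -0.05909032  0.02984308]
```

View pics/w12.png

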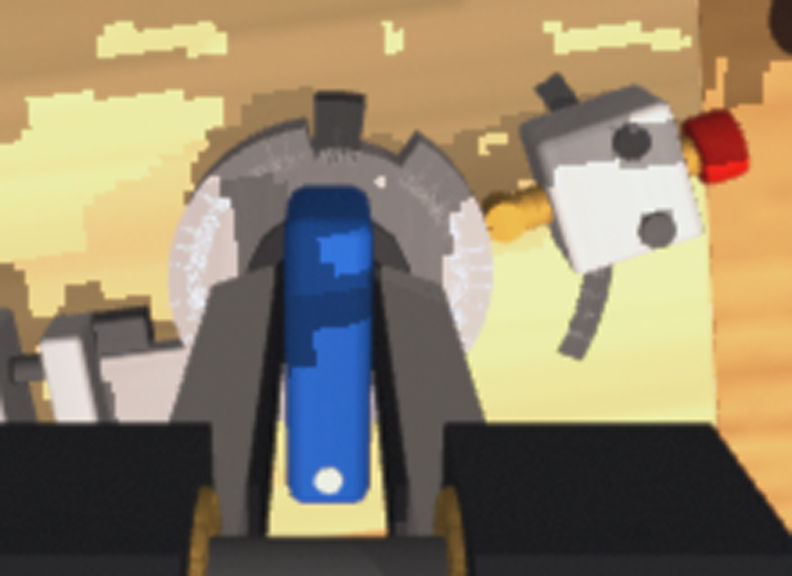

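The fingers hold the bar squarely, pin at (520,215) and notch edge at (410,150) in the zoom. I'll start turning clockwise.

Call:
{"name": "step_arm", "arguments": {
  "plan": [
    {"slide": [0, 0, 0], "grip": 1, "spin": 2},
    {"slide": [0, 0, 0], "grip": 1, "spin": 3},
    {"slide": [0, 0, 0], "grip": 1, "spin": 3},
    {"slide": [0, 0, 0], "grip": 1, "spin": 3},
    {"slide": [0, 0, 0], "grip": 1, "spin": 3},
    {"slide": [0, 0, 0], "grip": 1, "spin": 3},
    {"slide": [0, 0, 0], "grip": 1, "spin": 3},
    {"slide": [0, 0, 0], "grip": 1, "spin": 0}
  ]
}}

```text
time_s: 20.08
ee_pos: [0.4814, -0.0656, 0.0438]
eef_rot: [-1.571, 0.0, 1.143]
force: [-0.2, 2.9, 2.3]
grip_width: 0.0157
```

```bash
cat > look.py <<'E'
import sys
from h import *
o=get_obs();print(o['ee_pos'].round(4) if hasattr(o['ee_pos'],'round') else o['ee_pos'],np.degrees(o['eef_rot'][2]).round(2),o['grip_width'],np.round(o['force'],1),np.round(o['moment'],3),np.round(o['qpos'][5],2))
im=cams.camera('wrist');cv2.imwrite(f'pics/{sys.argv[1]}.png',cv2.resize(im[120:310,200:460],None,fx=3,fy=3,interpolation=cv2.INTER_CUBIC))
cv2.imwrite(f'pics/{sys.argv[1]}raw.png',im)
np.savez(sys.argv[1]+'.npz',**cams.calibration('wrist'))
E
python3 look.py w13
```

```text
[ 0.4814 -0.0656  0.0438] 65.48 0.015697311673539233 [-0.2  2.9  2.3] [0.437 0.057 0.113] -1.35
```

View pics/w13.png

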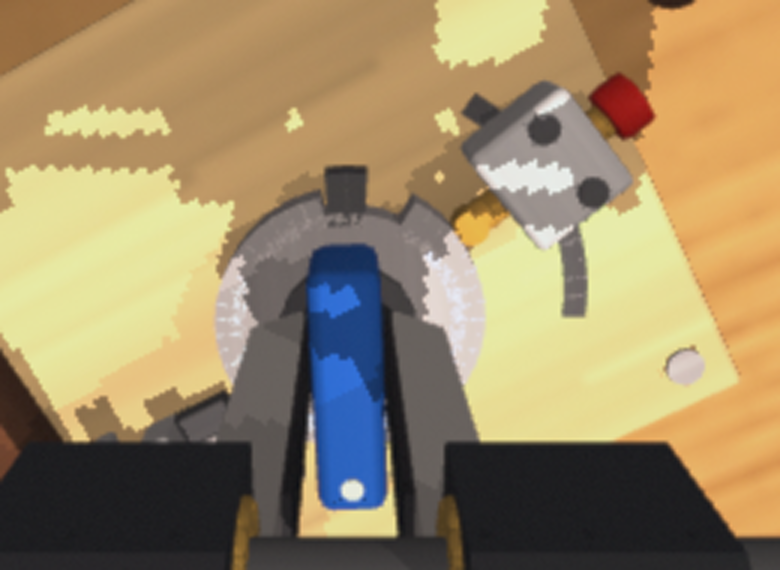

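```bash
cat > ang.py <<'E'
import sys
from h import *
c=dict(np.load(sys.argv[1]+'.npz'));A=np.array([481.6,-65.7])
for p in sys.argv[2:]:
    u,v=map(float,p.split(','));P=onz(c,u/3+200-.33,v/3+120-.33,.030)[:2]*1000-A
    print(p,np.hypot(*P).round(1),np.degrees(np.arctan2(P[1],P[0])).round(1))
E
python3 ang.py w13 405,220 412,197 460,240 325,190 365,207
```

```text
405,220 29.2 127.9
412,197 34.6 129.8
460,240 33.6 104.7
325,190 33.0 163.2
365,207 29.2 146.6
```

The notch edge is still about 24° short of the pin's centre line. I'll turn 20° more and look again.

Call:
{"name": "step_arm", "arguments": {
  "plan": [
    {"slide": [0, 0, 0], "grip": 1, "spin": 3},
    {"slide": [0, 0, 0], "grip": 1, "spin": 3},
    {"slide": [0, 0, 0], "grip": 1, "spin": 3},
    {"slide": [0, 0, 0], "grip": 1, "spin": 3},
    {"slide": [0, 0, 0], "grip": 1, "spin": 3},
    {"slide": [0, 0, 0], "grip": 1, "spin": 3},
    {"slide": [0, 0, 0], "grip": 1, "spin": 2},
    {"slide": [0, 0, 0], "grip": 1, "spin": 0}
  ]
}}

```text
time_s: 20.8
ee_pos: [0.4813, -0.0658, 0.0438]
eef_rot: [-1.571, 0.001, 0.796]
force: [-1.7, -0.6, 3.0]
grip_width: 0.016
```

```bash
python3 look.py w14
```

```text
[ 0.4813 -0.0658  0.0438] 45.62 0.015985196578960494 [-1.7 -0.6  3. ] [-0.056  0.405  0.188] -1.01
```

View pics/w14.png

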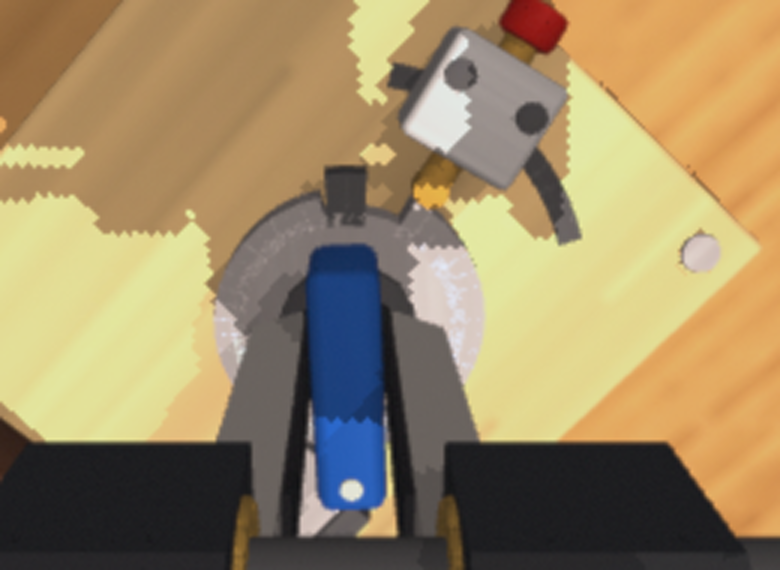

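The pin tip (425,195) is right beside the notch edge (410,203), and the moment is 0.19 N m. From here I'll use small steps.

Call:
{"name": "step_arm", "arguments": {
  "plan": [
    {"slide": [0, 0, 0], "grip": 1, "spin": 1.5},
    {"slide": [0, 0, 0], "grip": 1, "spin": 1.5},
    {"slide": [0, 0, 0], "grip": 1, "spin": 0}
  ]
}}

```text
time_s: 21.1
ee_pos: [0.4813, -0.0658, 0.0438]
eef_rot: [-1.571, 0.001, 0.745]
force: [-3.2, -1.4, 3.0]
grip_width: 0.0156
```

```bash
python3 look.py w15
```

```text
[ 0.4813 -0.0658  0.0438] 42.67 0.015554366816482703 [-3.2 -1.4  3. ] [-0.396  0.608  0.23 ] -0.96
```

View pics/w15.png

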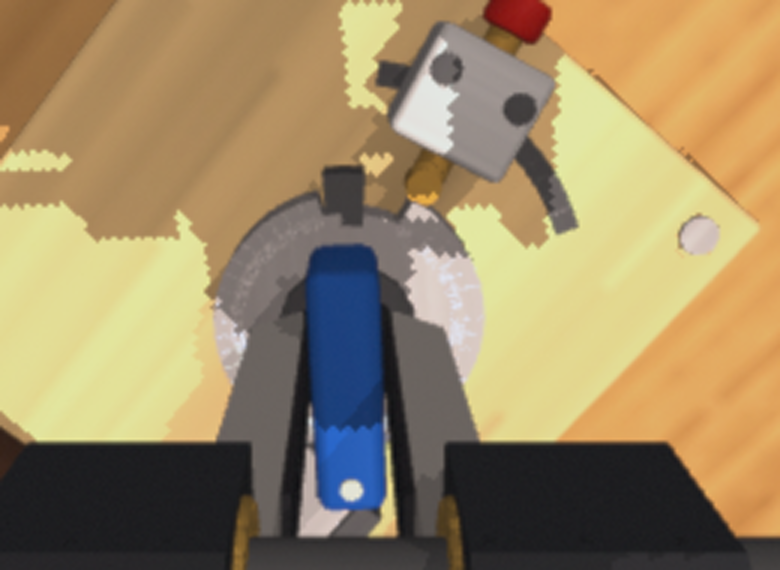

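The pin tip (422,193) still rides on the rim edge (412,203), and the moment is 0.23 N m. Continuing.

Call:
{"name": "step_arm", "arguments": {
  "plan": [
    {"slide": [0, 0, 0], "grip": 1, "spin": 1.5},
    {"slide": [0, 0, 0], "grip": 1, "spin": 1.5},
    {"slide": [0, 0, 0], "grip": 1, "spin": 0}
  ]
}}

```text
time_s: 21.4
ee_pos: [0.4813, -0.0657, 0.0437]
eef_rot: [-1.571, 0.001, 0.692]
force: [-4.4, -2.7, 4.2]
grip_width: 0.0155
```

```bash
python3 look.py w16
```

```text
[ 0.4813 -0.0657  0.0437] 39.65 0.015470842596158146 [-4.4 -2.7  4.2] [-0.64   0.727  0.121] -0.9
```

View pics/w16.png

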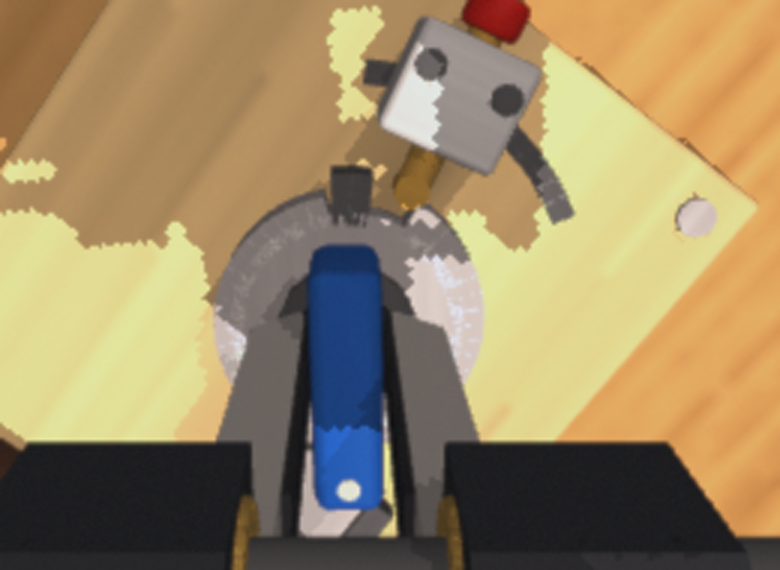

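The pin is starting down the notch flank: its tip is at (408,203), the moment fell to 0.12, and the cam crept ahead of the bar. I'll use finer steps.

Call:
{"name": "step_arm", "arguments": {
  "plan": [
    {"slide": [0, 0, 0], "grip": 1, "spin": 1},
    {"slide": [0, 0, 0], "grip": 1, "spin": 0.5},
    {"slide": [0, 0, 0], "grip": 1, "spin": 0}
  ]
}}

```text
time_s: 21.7
ee_pos: [0.4813, -0.0657, 0.0438]
eef_rot: [-1.571, 0.0, 0.666]
force: [-4.2, -4.1, 3.6]
grip_width: 0.0154
```

```bash
python3 look.py w17
```

```text
[ 0.4813 -0.0657  0.0438] 38.15 0.01537266797064173 [-4.2 -4.1  3.6] [-0.804  0.826  0.058] -0.88
```

View pics/w17.png

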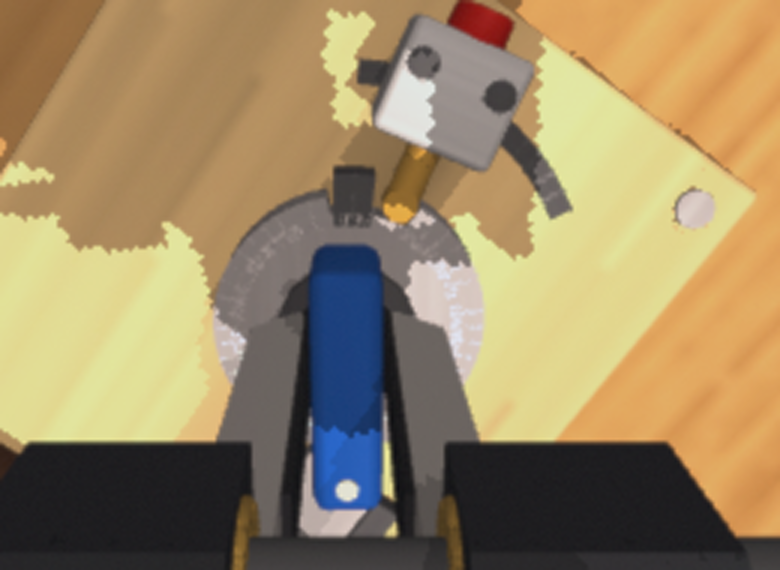

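The pin has dropped: its tip is at (398,212), the red cap is close against the block at (485,20), and the moment is only 0.06. I'll measure the pin tip radius, then take one small confirming step.

```bash
for w in w14 w15 w16; do python3 - $w <<'E'
E
done; python3 ang.py w14 428,208; python3 ang.py w15 422,203;python3 ang.py w16 408,208; python3 ang.py w17 397,222 374,222
python3 - <<'E'
import sys
from h import *
for w in ['w13','w14','w15','w16','w17']:
    im=cv2.imread(f'pics/{w}raw.png');c=dict(np.load(w+'.npz'));h=cv2.cvtColor(im,cv2.COLOR_BGR2HSV)
    m=(((h[...,0]<6)|(h[...,0]>174))&(h[...,1]>180)&(h[...,2]>60)).astype(np.uint8);m[:100]=0;m[200:]=0;m[:,:300]=0;m[:,450:]=0
    n,l,s,ce=cv2.connectedComponentsWithStats(m);i=1+np.argmax(s[1:,4])
    P=onz(c,*ce[i],.027)[:2]*1000-[481.6,-65.7];print(w,s[i,4],ce[i].round(1),np.hypot(*P).round(2))
E
```

```text
428,208 34.3 102.9
422,203 34.6 102.9
408,208 32.2 103.6
397,222 28.3 103.7
374,222 26.5 113.9
w13 253 [407.2 154.7] 80.0
w14 262 [377.4 127. ] 80.32
w15 261 [372.1 123.8] 80.44
w16 262 [365. 124.] 78.34
w17 190 [360.2 127.1] 75.42
```

Call:
{"name": "step_arm", "arguments": {
  "plan": [
    {"slide": [0, 0, 0], "grip": 1, "spin": 1},
    {"slide": [0, 0, 0], "grip": 1, "spin": 0}
  ]
}}

```text
time_s: 21.92
ee_pos: [0.4813, -0.0657, 0.0437]
eef_rot: [-1.571, 0.001, 0.648]
force: [-4.1, -4.2, 3.5]
grip_width: 0.0158
```

```bash
python3 look.py w18;python3 - <<'E'
from h import *
for w in ['w18']:
    im=cv2.imread(f'pics/{w}raw.png');c=dict(np.load(w+'.npz'));h=cv2.cvtColor(im,cv2.COLOR_BGR2HSV)
    m=(((h[...,0]<6)|(h[...,0]>174))&(h[...,1]>180)&(h[...,2]>60)).astype(np.uint8);m[:100]=0;m[200:]=0;m[:,:300]=0;m[:,450:]=0
    n,l,s,ce=cv2.connectedComponentsWithStats(m);i=1+np.argmax(s[1:,4])
    P=onz(c,*ce[i],.027)[:2]*1000-[481.6,-65.7];print(w,s[i,4],ce[i].round(1),np.hypot(*P).round(2))
E
```

```text
[ 0.4813 -0.0657  0.0437] 37.14 0.01580670966958974 [-4.1 -4.2  3.5] [-0.806  0.902  0.088] -0.86
w18 190 [358.4 126.2] 75.46
```

View pics/w18.png

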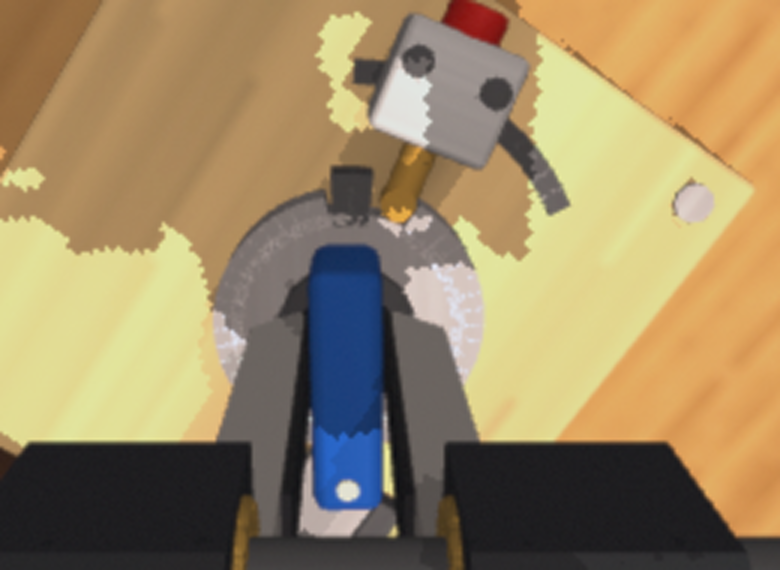

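The red cap moved inward 5 mm (radius 80.4 → 75.4) and did not change with the last step, while the moment began to rise (0.06 → 0.09). The pin is fully seated, so I stop turning, release the knob and rise.

Call:
{"name": "step_arm", "arguments": {
  "plan": [
    {"slide": [0, 0, 0], "grip": -0.3, "spin": 0},
    {"slide": [0, 0, 0], "grip": -0.3, "spin": 0},
    {"slide": [0, 0, 0], "grip": -0.3, "spin": 0},
    {"slide": [0, 0, 0], "grip": -0.3, "spin": 0},
    {"slide": [0, 0, 0], "grip": -0.3, "spin": 0},
    {"slide": [0, 0, 0], "grip": -0.3, "spin": 0},
    {"slide": [0, -0.01, 0], "grip": -0.3, "spin": 0},
    {"slide": [0, -0.03, 0], "grip": -0.3, "spin": 0},
    {"slide": [0, -0.035, 0], "grip": -0.3, "spin": 0},
    {"slide": [0, -0.035, 0], "grip": -0.3, "spin": 0},
    {"slide": [0, -0.035, 0], "grip": -0.3, "spin": 0},
    {"slide": [0, -0.01, 0], "grip": -0.3, "spin": 0},
    {"slide": [0, 0, 0], "grip": -0.3, "spin": 0},
    {"slide": [0, 0, 0], "grip": -0.3, "spin": 0}
  ]
}}

```text
time_s: 23.13
ee_pos: [0.4813, -0.0654, 0.1985]
eef_rot: [-1.571, -0.0, 0.648]
force: [0.4, -0.0, -0.1]
grip_width: 0.061
```

```bash
python3 - <<'E'
from h import *
o=get_obs();print(o['time_s'],o['ee_pos'],o['grip_width'],np.round(o['force'],1))
w=cams.camera('wrist');cv2.imwrite('pics/w20.png',w)
s=cams.camera('side');cv2.imwrite('pics/s20.png',cv2.resize(s[120:350,250:400],None,fx=2.6,fy=2.6,interpolation=cv2.INTER_CUBIC))
E
```

```text
23.1333 [ 0.4812671  -0.06541998  0.19852189] 0.06098730497052766 [ 0.4 -0.  -0.1]
```

View pics/w20.png

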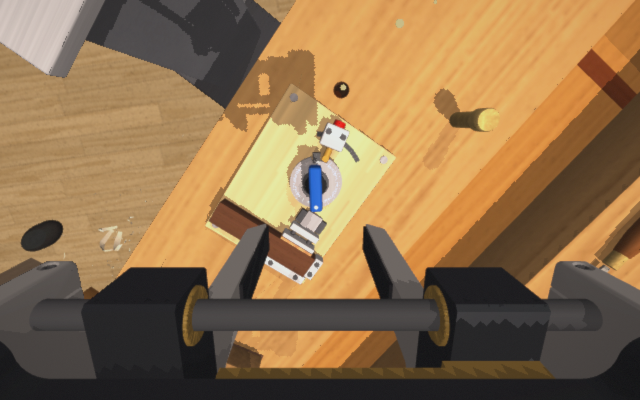

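View pics/s20.png

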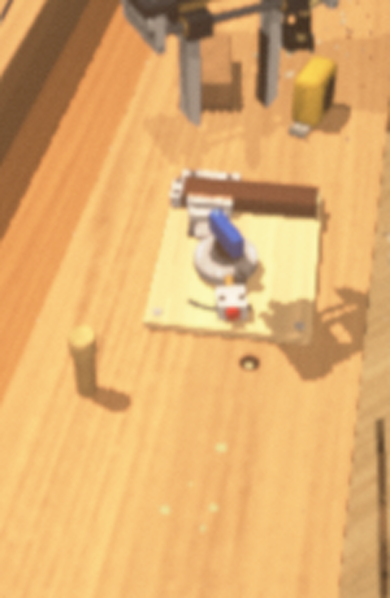

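The jaw presses the strip against the fence, the pin is in and the bystanders are in place. One last zoom on the strip's end and the pin.

```bash
python3 - <<'E'
from h import *
im=cv2.imread('pics/w20.png');c=cams.calibration('wrist')
cv2.imwrite('pics/w20z.png',cv2.resize(im[80:290,195:405],None,fx=2.8,fy=2.8,interpolation=cv2.INTER_CUBIC))
h=cv2.cvtColor(im,cv2.COLOR_BGR2HSV)
a=.061;R=np.array([[np.cos(a),-np.sin(a)],[np.sin(a),np.cos(a)]]);O=np.array([474.2,-111.4])
m=(((h[...,0]<6)|(h[...,0]>174))&(h[...,1]>180)&(h[...,2]>60)).astype(np.uint8);m[:100]=0;m[150:]=0
n,l,s,ce=cv2.connectedComponentsWithStats(m);i=1+np.argmax(s[1:,4])
print('red r',np.hypot(*(onz(c,*ce[i],.027)[:2]*1000-[481.6,-65.7])))
for p in [(220,198),(206,219),(300,275)]: print(p,((onz(c,*p,.032)[:2]*1000-O)@R).round(1))
E
```

```text
red r 75.68753939913339
(220, 198) [-76.5 -32.8]
(206, 219) [-77.9 -65.9]
(300, 275) [ 60.2 -66.1]
```

View pics/w20z.png

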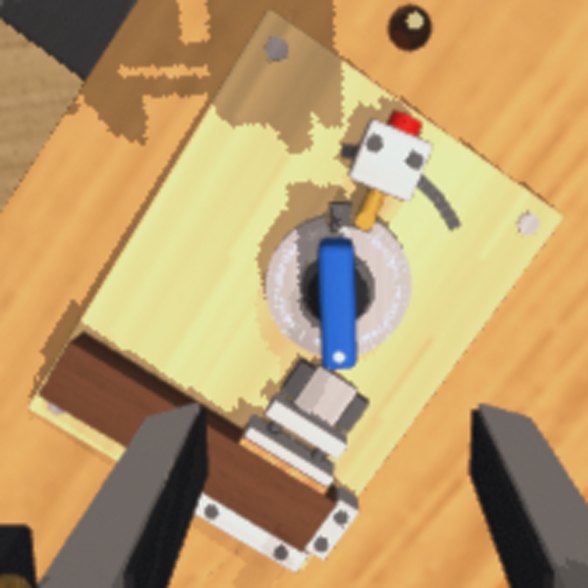

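The strip's far end looks flush with the stop, but my hand-picked near corner (x −76) disagrees with the earlier −74. I'll shift for an unobstructed view and measure properly.

Call:
{"name": "step_arm", "arguments": {
  "plan": [
    {"slide": [0, 0, -0.02], "grip": -0.3, "spin": 0},
    {"slide": [0, 0, -0.03], "grip": -0.3, "spin": 0},
    {"slide": [0, 0, -0.03], "grip": -0.3, "spin": 0},
    {"slide": [0, 0, -0.03], "grip": -0.3, "spin": 0},
    {"slide": [0, 0, -0.02], "grip": -0.3, "spin": 0},
    {"slide": [0, 0, 0], "grip": -0.3, "spin": 0},
    {"slide": [0, 0, 0], "grip": -0.3, "spin": 0},
    {"slide": [0, 0, 0], "grip": -0.3, "spin": 0}
  ]
}}

```text
time_s: 23.9
ee_pos: [0.5592, -0.1685, 0.1975]
eef_rot: [-1.569, 0.001, 0.648]
force: [-0.3, -0.3, 1.0]
grip_width: 0.0611
```

```bash
python3 - <<'E'
from h import *
c=cams.calibration('wrist');im=cams.camera('wrist');cv2.imwrite('pics/w21.png',im)
h=cv2.cvtColor(im,cv2.COLOR_BGR2HSV)
a=.061;R=np.array([[np.cos(a),-np.sin(a)],[np.sin(a),np.cos(a)]]);O=np.array([474.2,-111.4])
m=((h[...,2]<150)&(h[...,1]>100)&(h[...,0]<14)).astype(np.uint8)*255
q=proj(c,[.473,-.1645,.032]);k=np.zeros_like(m);cv2.circle(k,tuple(int(x) for x in q),95,255,-1);m&=k
m=cv2.morphologyEx(m,cv2.MORPH_OPEN,np.ones((3,3)))
cn=max(cv2.findContours(m,0,1)[0],key=cv2.contourArea)
P=np.array([onz(c,u,v,.032) for u,v in cn[:,0]])[:,:2]*1000
r=cv2.minAreaRect(P.astype(np.float32).reshape(-1,1,2));print(r,((cv2.boxPoints(r)-O)@R).round(1).tolist())
x,y=[int(v) for v in q];cv2.imwrite('pics/w21z.png',cv2.resize(im[max(0,y-110):y+110,max(0,x-110):x+110],None,fx=2.7,fy=2.7,interpolation=cv2.INTER_CUBIC))
E
```

```text
((472.8775329589844, -163.64712524414062), (138.8414764404297, 30.91702651977539), 3.65706729888916) [[-74.0, -36.8], [-73.9, -67.7], [65.0, -67.3], [64.9, -36.4]]
```

View pics/w21z.png

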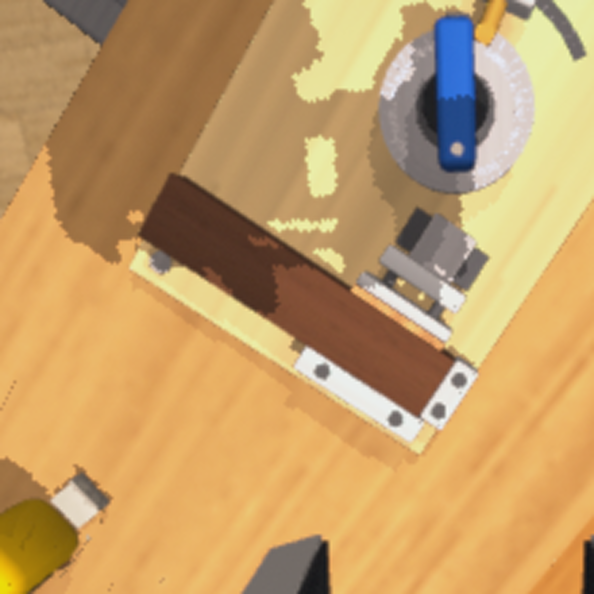

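The strip reads x −74…65, the same as when it was seated. It is flush with fence and stop, with the jaw against it, and the arm is clear. Handing in.

```bash
python3 -c "
from station import hand_in
print(hand_in())"
```

```text
the job is handed in; nothing more can be done
None
```

The strip is clamped and the cam is locked by the brass pin; I handed the job in at about 24 s of the 70 s allowed.

I laid the strip flat between the fence and the jaw, slid it lightly against the end stop and the fence, and let go. Then I turned the blue knob clockwise about 48° until the pin dropped into the notch, and released it.

**Last checks**
- **Pin:** its red end moved in about 5 mm and stayed there. One 1° confirming step after the drop raised the knob moment from 0.06 to only 0.09 N m, far below the 0.54 N m forcing limit.
- **Strip:** measured again after clamping, it lies at x −74 to 65 mm in the clamp frame, the same as when it was seated. It is flush with the fence and stop, and the jaw presses on it.
- **Bystanders:** they look unmoved in the pictures; I did not measure them. The arm is clear of everything.

**What went wrong or disagreed**
- The first grasp came up empty because I lifted before the fingers had closed. The strip did not move, and the second try held.
- One rough corner reading put the strip's near end at x −76. The proper measurement from a clear view gave −74.
- The opening on the 14 mm knob bar read about 15.8 mm, which I did not explain. The grip looked square and held.

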